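# Load the lever press: hang two stirrup weights, set the gauge, release the beam

### The arm

A 7-joint arm with a two-finger parallel gripper is mounted at the origin on a cart in front of the work surface, level with it; the furniture and walls round the work are solid. World frame = base frame: x ahead of the robot, y to its left, z up, the work surface at z = 0. Lengths are in m, angles in rad, forces in N, time in s.
With the tool pointing down it reaches from about 0.4 to 0.85 m from the base axis. Payload 10.4 kg.
Tool frame: the origin (TCP) lies on the front face of the gripper's body, between the roots of the fingers; the fingertips stand 70 mm ahead of it and the grasp point (between the pads) lies 51 mm ahead of it (grasp_offset is the distance from the TCP to the grasp point, in m); z points along the fingers, y is the direction in which the jaws open and shut (so a half turn about z gives the same grasp; the last joint's range is limited). The gripper opens to 87 mm and grips with 3 to 60 N. Pads are 19 mm wide; open, the fingers measure 117 mm over their backs; the gripper's body (75 mm by 190 mm) begins 51 mm behind the grasp point.
Start: joints at [-1.171, 0.332, -0.065, 1.46, 0.022, 1.35, -0.088], TCP at [0.256, 0.57, 0.292] pointing down, gripper open.
Joint ranges: [-2.6, 2.6], [-0.5, 2.12], [-1.47, 1.34], [0.16, 2.42], [-1.27, 4.41], [0.06, 2.06], [-2.6, 2.6]. Speed limits (rad/s): [2.22, 2.22, 2.79, 2.79, 3.14, 3.14, 3.14].

### API

Orientations are given as a unit quaternion [x, y, z, w].
In Python, from bench import * gives the robot as it stands. The module is installed in compiled form; this text tells all that it offers.
- The arm moves only by the tool arm_command, never from a script. Its argument "commands" is a list of rows, each a list of 3 entries, a list of its own where there are three numbers: the opening in per cent of the stroke, from 0 (shut) to 100 (fully open), then the shift along the tool's x, y, z in m, then the turn, a rotation vector about the tool's x, y, z in rad. A call has exactly 10 rows; each row is the pose to reach, as a shift and turn from the pose commanded when the call began, along the tool's axes at that moment; what a row does not reach only later rows make up. A row lasts 1/12 s, in which the tool goes at most 41.7 mm and 7.16 degrees, less where a joint would pass 70% of its speed; a pose out of reach is approached as far as the arm can. A call with a gripper value outside its range is refused whole. The fingers move at their own pace and stop on an object; "squeeze" is the grip in N (left out, the last holds). Time passes only in rows, so rows that repeat a pose let the fingers close, or fill a call up. It gives the time, the measured TCP pose, the force and the opening at its end, in the units of the state.
- read_state(): the state, without advancing time (a new reading comes with each control period).
- camera(name): name is "scene" or "top" or "wrist"; returns a dict with "pixels" (384x512x3 uint8, red, green, blue), "fx", "fy", "cx", "cy" (pixels), "rvec" (rotation vector, rad) and "tvec" (3), from world to camera coordinates, as OpenCV has them; the wrist camera has in their place "mount" (4x4, takes a point from camera to tool coordinates, whose origin is the TCP and whose axes are the flange's). Camera axes: x right, y down, z forward; pixel columns grow to the right and rows downward; lengths in m; the calibration is good to about 2 mm. A picture is of the moment at which its call begins: read the wrist's pose just before it. There is no depth.
- close_job(): hands the job in, once; it reports no verdict.
The state is a dict: "time": time; "joint_positions": joint angles; "joint_vel": joint speeds; "joint_torque": joint torques, N m; "ee_pos": TCP position; "eef_rot": TCP orientation; "ft_force": force on the tool from outside, world axes, zero at the start; "torque": the same for the moment, N m; "width": finger opening in m.
Only numpy, scipy, OpenCV 4.12 (cv2) and the standard library are available. Lean on these libraries where they do the work, as an engineer would, in place of code of your own. Each camera call takes 0.05 s, during which the arm holds its last target.

### The job

Put the load on the specimen in the lever press: pass the loop of the light stirrup weight over the free end of the propped beam and hang it in the inner notch, then hang the heavy one in the outer notch. Next swing the dial gauge in over the beam as far as it goes, and only then throw the cam lever over to the left as far as it goes, so that the beam comes down on the specimen with both weights hanging from it. Do not let a weight fall over and do not push the tins about.

Things in the scene. Friction and masses are not known exactly. Their poses are not given: they have to be found in the camera images.
- press: Lever press fixed to the table: grey base 160 x 250 x 14 mm with pivot cheeks, specimen cell, cam post, gauge post. Origin at table height under the cam post; local x points away from the robot, local y along the beam from pivot to free end (left). Pivot at (0, -150, 135) mm; gauge post, 14 mm thick, at (-82, -90) mm, top at 187 mm.
- beam (a joint): Beam angle in rad: 0 as propped on the cam (free end 0.03 rad high), grows as the beam goes down; 0.03 is fully down on the specimen. The unloaded beam rests on the cam by its own weight; it can be lifted by 0.012 rad.
- inner_notch (a point): Inner V notch across the top of the steel beam, 210 mm from its pivot: 16 mm wide at the top, 8 mm deep. The point is where the axis of a weight's top bar lies when seated; the beam's top is 1.6 mm above it. Beam 14 mm wide, 20 mm high. Axes: y along the beam to its free end, x across, z up; they move with the beam.
- outer_notch (a point): Outer V notch, 75 mm further out, the same in every way.
- beam_end (a point): Middle of the top edge of the beam's free end, 40 mm beyond the outer notch. Same axes. Nothing stands under the outer 170 mm of the beam, whose underside is 20 mm below this point.
- light_weight: Light stirrup weight, about 0.32 kg, upright: block 62 (local x) x 30 (y) x 18 mm high, on it an upright loop of 9 mm round bar in the x-z plane, window 40 wide x 50 mm high from the block's top to under the top bar. On the bar a flat grip tab, 10 (x) x 24 mm (y), up to 42 mm above the bar's axis. Hangs with y along the beam, either way round. Origin: middle of the underside.
- light_bar (a point): Middle of the axis of the light weight's 9 mm top bar, 72.5 mm above its underside. Axes as the weight's.
- light_tab (a point): Middle of the light weight's grip tab, 24 mm above the bar's axis and 18 mm below the tab's top. Grip it across its 10 mm (local x).
- heavy_weight: Heavy stirrup weight, about 0.75 kg, starting upright: the same loop, window and tab on a larger block, 66 (local x) x 46 (local y) x 38 mm high. Origin at the middle of the block's underside.
- heavy_bar (a point): Middle of the axis of the heavy weight's top bar, 92.5 mm above its underside.
- heavy_tab (a point): Middle of the heavy weight's grip tab, 24 mm above the bar's axis.
- gauge (a joint): Angle of the dial gauge's swing arm in rad: 0 is fully in over the beam against a stop, arm along the press's +x; it grows (to 1.45) as the arm swings out to the right (the press's -y). It turns about the upright gauge post with light friction (about 0.5 N at the dial) and stays where it is left.
- dial_centre (a point): Centre of the dial gauge: round case 50 mm in diameter, 20 mm thick, its axis along the arm, 82 mm from the post's axis, 214 mm above the table, 35 mm above the middle of the 10 mm wide, 12 mm high arm. Axes: x along the arm away from the post, y the way it swings in, z up. Swing it in by pushing the side of the case.
- cam (a joint): Angle of the cam lever in rad: 0 is upright (beam propped), grows to 1.35 (stop) as its top is pushed to the left (the press's +y). From about 1.15 the cam is clear of the beam. Moving it takes about 2 N at the knob; it stays where it is left, but past about 0.8 the loaded beam may help it along, though not to the stop.
- lever_knob (a point): Middle of the cam lever's black knob: 19 mm in diameter, 32 mm long along the lever, reaching 14 mm past this point. It lies 74 mm from the lever's axis, which runs along the press's x, 107 mm above the press's origin. The lever moves in a plane 82 mm to the robot's side of the beam.
- spare_tin: Loose moisture tin, 57 mm across, 38 mm high, to be left alone. Origin at the middle of its underside.
- sample_tin: The other loose moisture tin, same size, to be left alone.
Things that resemble listed ones, but are neither listed nor needed, are in the scene too. Leave any blue look-alike of the light_weight alone.

How it is judged:
By the outcome, as a careful person would: the job done as asked, in the order asked, and still so for the second after the job is handed in, with the robot touching nothing.
It also fails if it takes over 72 s, if anything falls off the work surface, if the arm or the gripper's body presses on something with over 40 N, if the wrist force passes 120 N, or if a joint passes its speed limit or range.

## Working session

There is one attempt and no reset: what is moved stays moved. The work goes in short steps, Python scripts to look and compute and a tool call to move; the robot and the scene stay as the last step left them, time stands still between calls to the robot, and variables do not carry over. Pictures are saved under pics/ and viewed, and the job is handed in when it is done.

Besides the shell and the picture viewer there is one more tool, called after "Request:" as name(argument=value, ...), one argument or row to a line, values as JSON. arm_command: Moves the arm, as the interface text tells. Its arguments: {"type":"object","properties":{"commands":{"type":"array","items":{"type":"array"}},"squeeze":{"type":"number"}},"required":["commands"]}

```bash
mkdir -p pics; ls
cat > h.py <<'E'
from bench import *
import numpy as np, cv2
from scipy.spatial.transform import Rotation as R
def snap(name,fn,crop=None,scale=1):
    s=read_state(); c=camera(name); im=c["pixels"][:,:,::-1].copy()
    np.savez("pics/"+fn+".npz",**{k:v for k,v in c.items()},ee=s["ee_pos"],rot=s["eef_rot"])
    if crop: u0,v0,u1,v1=crop; im=im[v0:v1,u0:u1]
    if scale!=1: im=cv2.resize(im,None,fx=scale,fy=scale,interpolation=cv2.INTER_CUBIC)
    cv2.imwrite("pics/"+fn+".png",im); return c
def load(fn): return dict(np.load("pics/"+fn+".npz"))
def ext(c):
    if "rvec" in c: return cv2.Rodrigues(np.array(c["rvec"],float))[0],np.array(c["tvec"],float).ravel()
    T=np.eye(4);T[:3,:3]=R.from_quat(c["rot"]).as_matrix();T[:3,3]=c["ee"]
    M=np.linalg.inv(T@c["mount"]); return M[:3,:3],M[:3,3]
def ray(c,u,v):
    Rm,t=ext(c); d=Rm.T@np.array([(u-c["cx"])/c["fx"],(v-c["cy"])/c["fy"],1]); return -Rm.T@t,d/np.linalg.norm(d)
def plane(c,u,v,z):
    o,d=ray(c,u,v); return o+d*(z-o[2])/d[2]
def xplane(c,u,v,x):
    o,d=ray(c,u,v); return o+d*(x-o[0])/d[0]
def proj(c,p):
    Rm,t=ext(c); q=Rm@np.array(p)+t; return c["fx"]*q[0]/q[2]+c["cx"],c["fy"]*q[1]/q[2]+c["cy"]
def tri(l):
    A=np.zeros((3,3));b=np.zeros(3)
    for c,u,v in l:
        o,d=ray(c,u,v);P=np.eye(3)-np.outer(d,d);A+=P;b+=P@o
    p=np.linalg.solve(A,b)
    res=[np.linalg.norm((np.eye(3)-np.outer(d,d))@(p-o)) for o,d in [ray(*x) for x in l]]
    return p,res
def crop(fn,out,u0,v0,u1,v1,s):
    im=load(fn)["pixels"][v0:v1,u0:u1,::-1]
    cv2.imwrite("pics/"+out+".png",cv2.resize(im,None,fx=s,fy=s,interpolation=cv2.INTER_CUBIC))
def st():
    s=read_state(); print({k:np.round(s[k],4).tolist() for k in s if k in("time","ee_pos","eef_rot","ft_force","width","joint_positions")})
E
python3 - <<'E'
from h import *
np.set_printoptions(suppress=True,precision=4)
st()
for n in("scene","top","wrist"):
    c=snap(n,n+"0",scale=1.5); print(n,{k:c[k] for k in c if k!="pixels"})
    if n!="wrist": 
        Rm,t=ext(c); print("campos",-Rm.T@t, "fwd",Rm[2])
E
```

```text
pics
{'time': 0.0, 'joint_positions': [-1.1706, 0.3329, -0.0647, 1.461, 0.0216, 1.3499, -0.0885], 'ee_pos': [0.2563, 0.5697, 0.2914], 'eef_rot': [0.2098, 0.9777, -0.0007, -0.0001], 'ft_force': [-0.5378, -0.1193, 0.3518], 'width': 0.0866}
scene {'fx': 350.220068122624, 'fy': 350.220068122624, 'cx': 251.7157209478362, 'cy': 190.56699614486743, 'rvec': array([ 2.1676, -0.5517,  0.2643]), 'tvec': array([-0.3775,  0.2741,  0.8757])}
campos [ 0.0847 -0.6471  0.7474] fwd [ 0.3743  0.7006 -0.6075]
top {'fx': 362.3266679243417, 'fy': 362.3266679243417, 'cx': 253.68876838994942, 'cy': 188.94773791202024, 'rvec': array([ 1.97  , -2.2578,  0.2326]), 'tvec': array([0.1219, 0.4718, 1.0728])}
campos [0.2564 0.0869 1.1467] fwd [ 0.2029 -0.0268 -0.9788]
wrist {'fx': 299.1730152203144, 'fy': 299.1730152203144, 'cx': 255.86803529251554, 'cy': 193.86113827539714, 'mount': array([[-0.0006, -0.9516, -0.3073,  0.0854],
       [ 1.    , -0.0006, -0.0001,  0.0003],
       [-0.0001, -0.3073,  0.9516, -0.0922],
       [ 0.    ,  0.    ,  0.    ,  1.    ]])}
```

View pics/scene0.png

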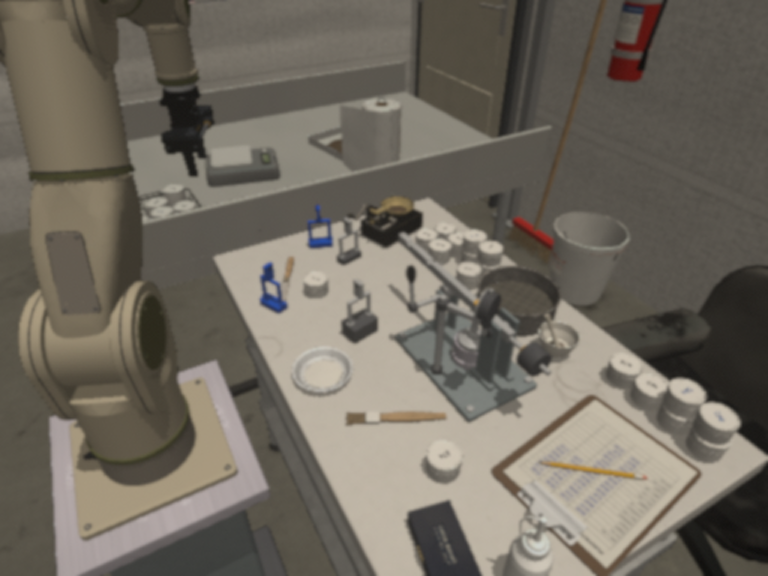

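View pics/top0.png

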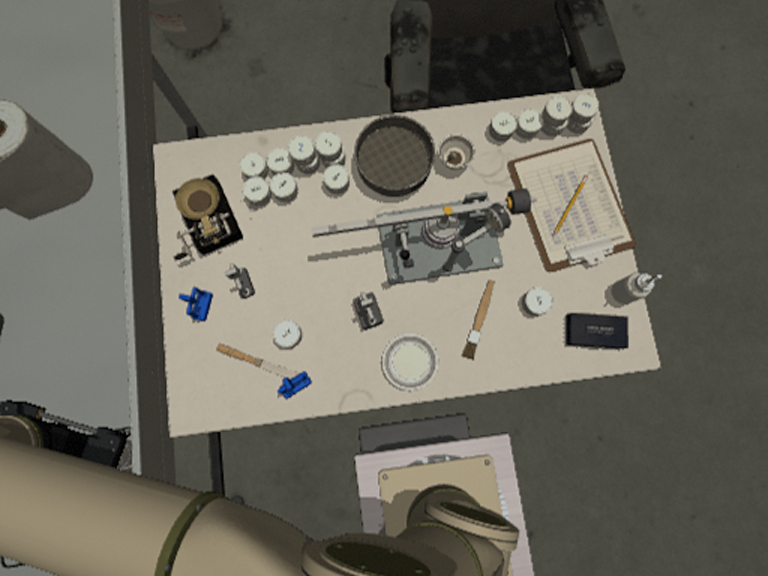

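View pics/wrist0.png

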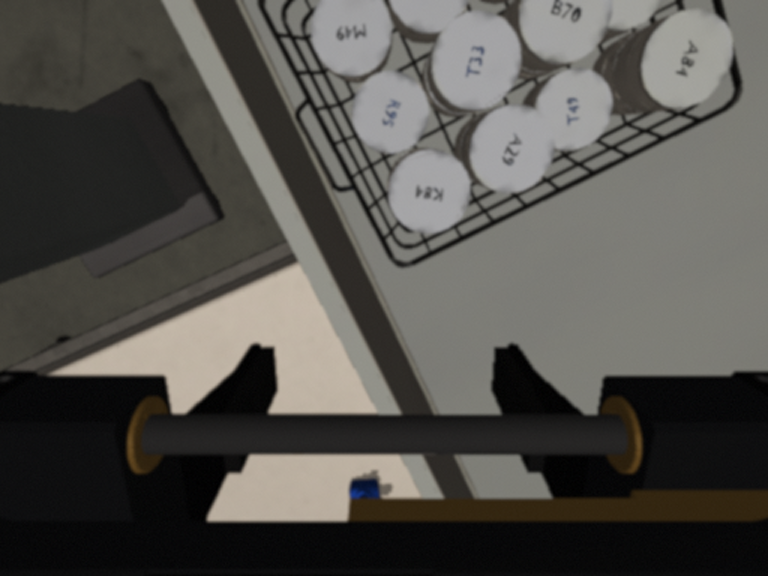

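The top view (1.5x) shows these candidates: grey small stirrup at (240,280), grey larger stirrup at (367,310), and blue look-alikes at (196,304) and (294,384). By the description, light is (240,280) and heavy is (367,310). I'll check both in close crops.

Run:
```python
from h import *
crop("top0","ct0",110,120,290,270,4.4)
crop("scene0","cs0",190,120,390,280,4)
crop("top0","ct1",200,110,360,200,5)
```

```text
(no output)
```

View pics/ct0.png

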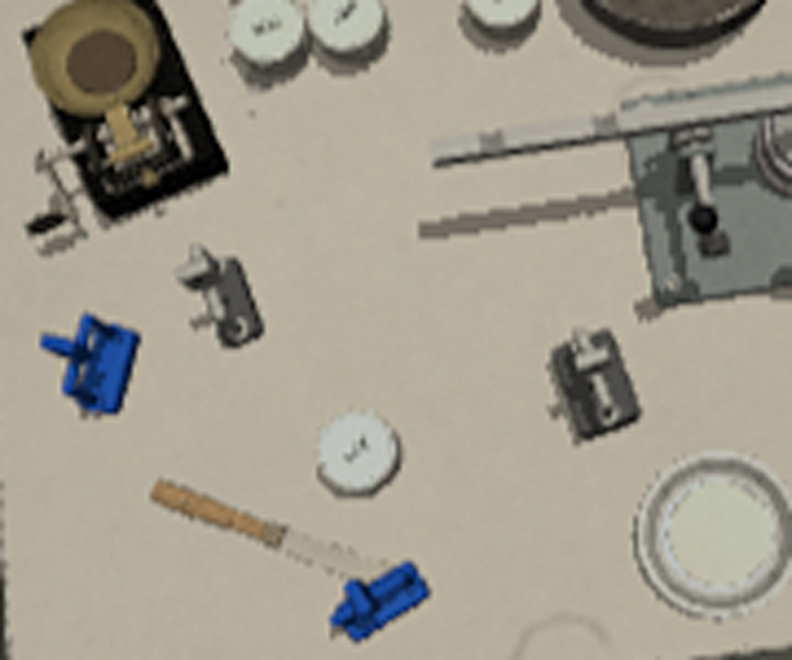

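View pics/cs0.png

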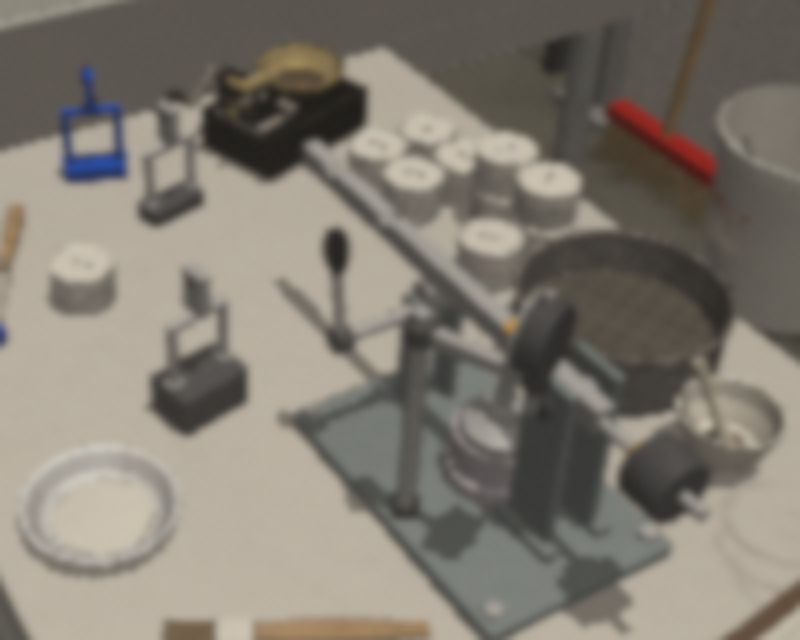

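View pics/ct1.png

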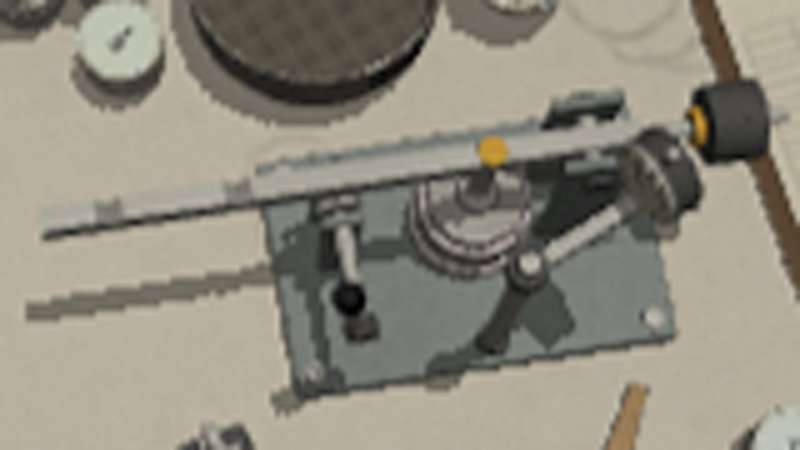

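Crops: the light weight is the grey small-block stirrup (ct0 ~(225,300)). The heavy one is the grey large block (ct0 ~(595,385)). The other two are blue and stay untouched. In ct1 the notches are at (238,188) and (108,209), the beam end at (43,220), and the knob at (350,298). Next I'll measure all of these.

Run:
```python
from h import *
np.set_printoptions(suppress=True,precision=4)
t=load("top0"); s=load("scene0")
T=lambda u,v:(200+u/5-.5+.1,110+v/5-.5+.1)
T0=lambda u,v:(110+u/4.4-.4,120+v/4.4-.4)
S=lambda u,v:(190+u/4-.4,120+v/4-.4)
for n,p in dict(bl=(298,397),br=(676,337),tl=(258,165)).items(): print(n,plane(t,*T(*p),.014))
for n,a in dict(base_near_left=(300,420),near_right=(490,637),farright=(668,548)).items(): print(n,plane(s,*S(*a),.014))
for n,p in dict(end=(43,218),outer=(108,209),inner=(238,188)).items(): print(n,[plane(t,*T(*p),z) for z in(.14,.15,.16)])
print("end tri",tri([(t,*T(43,218)),(s,*S(318,148))]))
print("knob tri",tri([(t,*T(350,298)),(s,*S(336,250))]))
print("dial tri",tri([(t,*T(665,175)),(s,*S(545,335))]))
print("post top tri",tri([(t,*T(530,263)),(s,*S(418,322))]))
# weights
print("light tab tri",tri([(t,*T0(196,268)),(s,*S(175,118))]))
print("heavy tab tri",tri([(t,*T0(590,348)),(s,*S(196,288))]))
print("heavy block top corners",[plane(t,*T0(*p),.038) for p in((553,350),(607,331),(639,406),(583,428))])
print("light block top corners",[plane(t,*T0(*p),.018) for p in((222,262),(243,258),(263,330),(236,346))])
print("tin",plane(t,*T0(358,450),.038))
```

```text
bl [0.4886 0.0385 0.014 ]
br [ 0.4947 -0.2078  0.014 ]
tl [0.6462 0.0429 0.014 ]
base_near_left [0.4896 0.0289 0.014 ]
near_right [ 0.4946 -0.2078  0.014 ]
farright [ 0.6474 -0.2048  0.014 ]
end [array([0.5878, 0.1756, 0.14  ]), array([0.5845, 0.1748, 0.15  ]), array([0.5812, 0.1739, 0.16  ])]
outer [array([0.5881, 0.1377, 0.14  ]), array([0.5848, 0.1372, 0.15  ]), array([0.5815, 0.1367, 0.16  ])]
inner [array([0.5905, 0.0612, 0.14  ]), array([0.5872, 0.0615, 0.15  ]), array([0.5839, 0.0617, 0.16  ])]
end tri (array([0.5864, 0.1744, 0.1489]), [np.float64(0.0014800499463676218), np.float64(0.0014800499463675973)])
knob tri (array([0.5048, 0.0098, 0.1817]), [np.float64(0.0007316024119228224), np.float64(0.0007316024119229086)])
dial tri (array([ 0.5409, -0.1652,  0.2179]), [np.float64(0.0001614269490704739), np.float64(0.00016142694907051044)])
post top tri (array([ 0.5073, -0.0895,  0.1884]), [np.float64(0.0027730404131780977), np.float64(0.002773040413178268)])
light tab tri (array([0.5402, 0.3467, 0.1006]), [np.float64(0.0017010936616841754), np.float64(0.0017010936616840917)])
heavy tab tri (array([0.4408, 0.0925, 0.118 ]), [np.float64(0.004420277389113292), np.float64(0.004420277389113482)])
heavy block top corners [array([0.4619, 0.1176, 0.038 ]), array([0.4703, 0.078 , 0.038 ]), array([0.4141, 0.0628, 0.038 ]), array([0.4041, 0.1038, 0.038 ])]
light block top corners [array([0.5628, 0.3487, 0.018 ]), array([0.5637, 0.3333, 0.018 ]), array([0.5085, 0.3235, 0.018 ]), array([0.4994, 0.3438, 0.018 ])]
tin [0.41   0.2612 0.038 ]
```

```bash
cat >> h.py <<'E'
def move(pos,yaw=None,frm=None):
    """shift (tool axes) & rotvec to reach pos with tool straight down, tool y axis at world angle yaw"""
    s=read_state(); p=np.array(s["ee_pos"]); Q=R.from_quat(s["eef_rot"])
    d=Q.inv().apply(np.array(pos)-p)
    y=np.array([np.cos(yaw),np.sin(yaw),0]); z=np.array([0,0,-1.]); x=np.cross(y,z)
    G=R.from_matrix(np.c_[x,y,z]); rv=(Q.inv()*G).as_rotvec()
    print("shift",np.round(d,4),"rot",np.round(rv,4), "dist",round(float(np.linalg.norm(d)),3))
E
python3 - <<'E'
from h import *
t=load("top0")
move((.256,.57,.36),1.147); move((.535,.338,.26),.124)
# panel top height guess: edge pixels
print(plane(t,105,60,0.15),plane(t,110,280,.0),plane(t,(230)/4.4+110-.4,170/4.4+119.6,.04))
E
```

```text
shift [ 0.0005 -0.     -0.0683] rot [-0.001   0.      0.0009] dist 0.068
shift [-0.3492 -0.097   0.0318] rot [-9.0000e-04  5.0000e-04  1.0239e+00] dist 0.364
[0.92073247 0.45292587 0.15      ] [0.27073158 0.53170252 0.        ] [0.6241416  0.33216839 0.04      ]
```

Request:
arm_command(
  commands=[
    [100, [0, 0, -0.035], [0, 0, 0]],
    [100, [0, 0, -0.07], [0, 0, 0]],
    [100, [-0.035, -0.01, -0.07], [0, 0, 0.12]],
    [100, [-0.07, -0.02, -0.07], [0, 0, 0.24]],
    [100, [-0.105, -0.03, -0.07], [0, 0, 0.36]],
    [100, [-0.14, -0.04, -0.07], [0, 0, 0.48]],
    [100, [-0.175, -0.05, -0.07], [0, 0, 0.6]],
    [100, [-0.21, -0.06, -0.06], [0, 0, 0.72]],
    [100, [-0.245, -0.07, -0.04], [0, 0, 0.84]],
    [100, [-0.28, -0.08, -0.02], [0, 0, 0.95]],
  ],
)

```text
time: 0.98
ee_pos: [0.4803, 0.3809, 0.3123]
eef_rot: [0.636, 0.772, 0.001, 0.0]
ft_force: [0.3, 0.3, -0.7]
width: 0.0872
```

Run:
```python
from h import *
st(); move((.535,.338,.25),.124)
```

```text
{'time': 0.9833, 'joint_positions': [-0.9074, 0.2927, 0.2036, 1.4786, -0.0597, 1.3746, -0.5087], 'ee_pos': [0.4803, 0.3809, 0.3123], 'eef_rot': [0.6361, 0.7716, 0.0009, 0.0001], 'ft_force': [0.2566, 0.2596, -0.6552], 'width': 0.0872}
shift [-0.0526  0.0455  0.0623] rot [ 0.0014 -0.0011  0.068 ] dist 0.093
```

Request:
arm_command(
  commands=[
    [100, [-0.013, 0.011, 0.015], [0, 0, 0.02]],
    [100, [-0.026, 0.022, 0.03], [0, 0, 0.04]],
    [100, [-0.039, 0.033, 0.045], [0, 0, 0.068]],
    [100, [-0.053, 0.045, 0.06], [0, 0, 0.068]],
    [100, [-0.053, 0.045, 0.06], [0, 0, 0.068]],
    [100, [-0.053, 0.045, 0.06], [0, 0, 0.068]],
    [100, [-0.053, 0.045, 0.06], [0, 0, 0.068]],
    [100, [-0.053, 0.045, 0.06], [0, 0, 0.068]],
    [100, [-0.053, 0.045, 0.06], [0, 0, 0.068]],
    [100, [-0.053, 0.045, 0.06], [0, 0, 0.068]],
  ],
)

```text
time: 1.82
ee_pos: [0.5332, 0.3398, 0.2529]
eef_rot: [0.659, 0.752, 0.001, -0.0]
ft_force: [-0.3, -0.5, 0.1]
width: 0.087
```

Run:
```python
from h import *
st(); c=snap("wrist","w1",scale=1.5)
```

```text
{'time': 1.8167, 'joint_positions': [-0.8241, 0.3703, 0.2386, 1.508, -0.09, 1.273, -0.4436], 'ee_pos': [0.5332, 0.3398, 0.2529], 'eef_rot': [0.6592, 0.7519, 0.0006, -0.0001], 'ft_force': [-0.3195, -0.5009, 0.0949], 'width': 0.087}
```

View pics/w1.png

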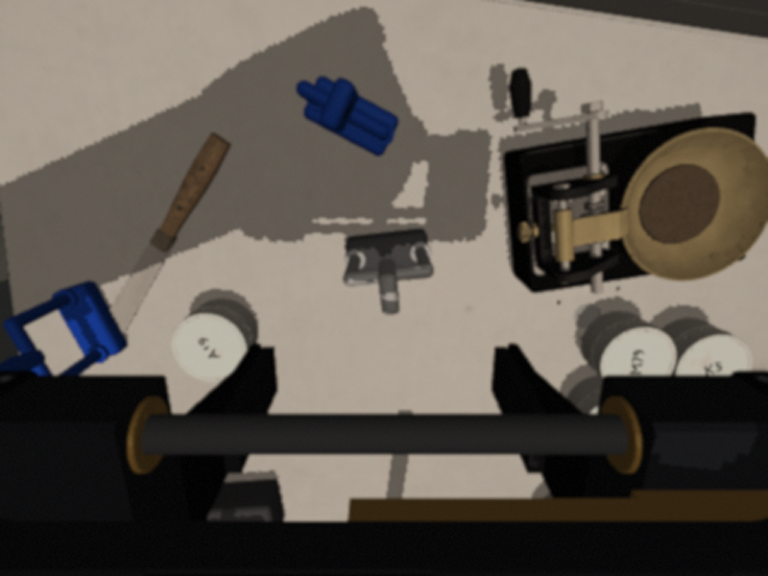

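Run:
```python
from h import *
np.set_printoptions(suppress=True,precision=4)
crop("w1","cw1",220,140,300,215,8)
```

```text
(no output)
```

View pics/cw1.png

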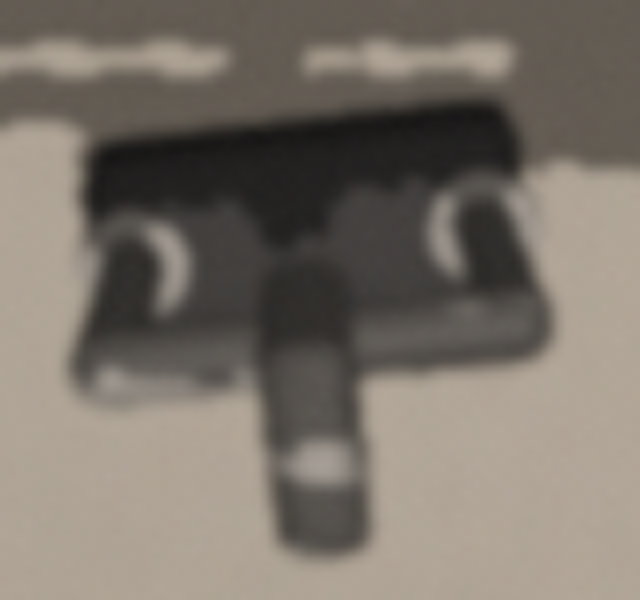

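Run:
```python
from h import *
np.set_printoptions(suppress=True,precision=4)
w=load("w1"); W=lambda u,v:(220+u/8-.44,140+v/8-.44)
a,b=plane(w,*W(75,370),.0725),plane(w,*W(550,325),.0725); print(a,b,b-a,np.arctan2((b-a)[1],(b-a)[0]),(a+b)/2)
a,b=plane(w,*W(92,150),.018),plane(w,*W(512,105),.018); print(a,b,np.linalg.norm(b-a),np.arctan2((b-a)[1],(b-a)[0]),(a+b)/2)
print([plane(w,*W(*p),.1145) for p in((316,440),(322,550),(310,340))])
print("heavy tri etc", proj(w,(.535,.338,.1145)))
```

```text
[0.5071 0.3422 0.0725] [0.562  0.355  0.0725] [0.055  0.0128 0.    ] 0.22836612515385002 [0.5346 0.3486 0.0725]
[0.5032 0.3576 0.018 ] [0.5598 0.3713 0.018 ] 0.058251322542326234 0.23808701990480097 [0.5315 0.3644 0.018 ]
[array([0.5343, 0.3507, 0.1145]), array([0.5365, 0.339 , 0.1145]), array([0.5323, 0.361 , 0.1145])]
heavy tri etc (np.float64(257.8650579958971), np.float64(209.1794207094165))
```

Run:
```python
from h import *
np.set_printoptions(suppress=True,precision=4)
w=load("w1")
print(plane(w,341,180,.04),plane(w,347,125,.07),plane(w,343,85,.05))
st();move((.5348,.3497,.1505),.233)
```

```text
[0.622  0.3541 0.04  ] [0.6064 0.4119 0.07  ] [0.6008 0.4461 0.05  ]
{'time': 1.8667, 'joint_positions': [-0.824, 0.3704, 0.2388, 1.5081, -0.09, 1.2729, -0.4435], 'ee_pos': [0.5332, 0.3396, 0.2528], 'eef_rot': [0.6593, 0.7519, 0.0005, -0.0], 'ft_force': [-0.8812, -0.0021, 0.1959], 'width': 0.0872}
shift [0.0097 0.0028 0.1023] rot [ 0.0007 -0.0007 -0.1021] dist 0.103
```

Request:
arm_command(
  commands=[
    [60, [0.01, 0.003, 0.01], [0, 0, -0.1]],
    [60, [0.01, 0.003, 0.04], [0, 0, -0.1]],
    [60, [0.01, 0.003, 0.07], [0, 0, -0.1]],
    [60, [0.01, 0.003, 0.09], [0, 0, -0.1]],
    [60, [0.01, 0.003, 0.102], [0, 0, -0.1]],
    [60, [0.01, 0.003, 0.102], [0, 0, -0.1]],
    [60, [0.01, 0.003, 0.102], [0, 0, -0.1]],
    [60, [0.01, 0.003, 0.102], [0, 0, -0.1]],
    [60, [0.01, 0.003, 0.102], [0, 0, -0.1]],
    [60, [0.01, 0.003, 0.102], [0, 0, -0.1]],
  ],
)

```text
time: 2.7
ee_pos: [0.5358, 0.3497, 0.1517]
eef_rot: [0.621, 0.784, 0.001, 0.0]
ft_force: [-0.6, -0.2, 0.0]
width: 0.0525
```

Run:
```python
from h import *
st(); c=snap("wrist","w2",scale=1.5);c=snap("scene","s2",crop=(160,100,330,230),scale=4.5)
```

```text
{'time': 2.7, 'joint_positions': [-0.8081, 0.4715, 0.2066, 1.5898, -0.1056, 1.0888, -0.3446], 'ee_pos': [0.5358, 0.3497, 0.1517], 'eef_rot': [0.6213, 0.7836, 0.0011, 0.0002], 'ft_force': [-0.5538, -0.1785, 0.0006], 'width': 0.0525}
```

View pics/w2.png

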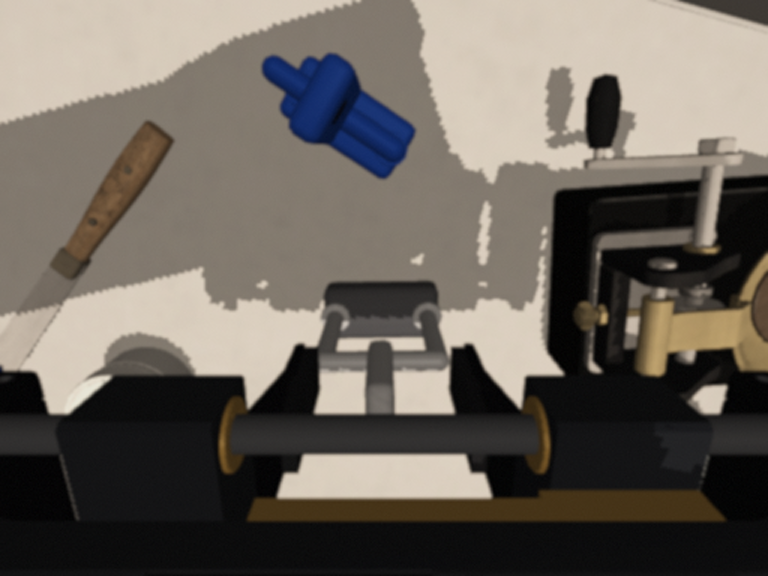

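View pics/s2.png

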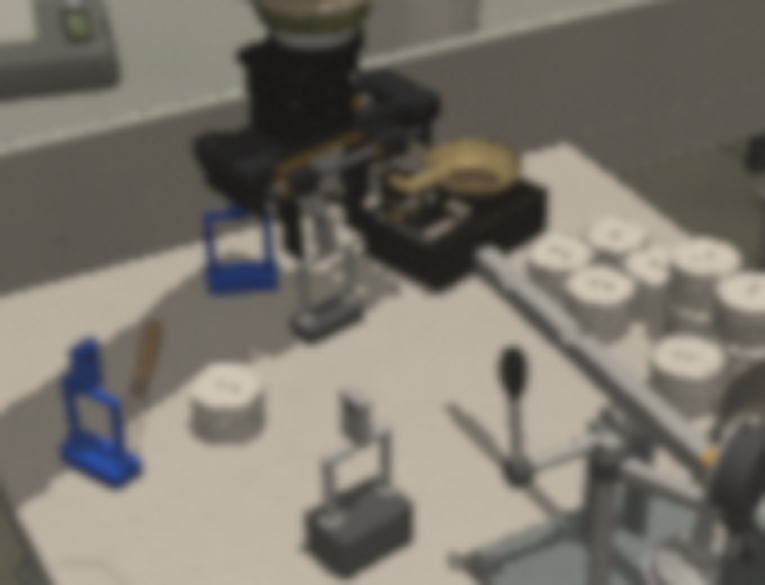

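Run:
```python
from h import *
np.set_printoptions(suppress=True,precision=4)
w=load("w2")
a,b=[plane(w,u/1.5-.2,v/1.5-.2,.0725) for u,v in((320,359),(447,361))];print(a,b,(a+b)/2,np.arctan2(*(b-a)[1::-1]))
```

```text
[0.5094 0.3438 0.0725] [0.5619 0.355  0.0725] [0.5356 0.3494 0.0725] 0.21079531150124817
```

Request:
arm_command(
  commands=[
    [30, [0, 0, 0], [0, 0, 0]],
    [10, [0, 0, 0], [0, 0, 0]],
    [0, [0, 0, 0], [0, 0, 0]],
    [0, [0, 0, 0], [0, 0, 0]],
    [0, [0, 0, 0], [0, 0, 0]],
    [0, [0, 0, 0], [0, 0, 0]],
    [0, [0, 0, 0], [0, 0, 0]],
    [0, [0, 0, -0.005], [0, 0, 0]],
    [0, [0, 0, -0.015], [0, 0, 0]],
    [0, [0, 0, -0.03], [0, 0, 0]],
  ],
  squeeze=40,
)

```text
time: 3.63
ee_pos: [0.5344, 0.3488, 0.1796]
eef_rot: [0.621, 0.784, -0.001, -0.0]
ft_force: [-0.7, -0.2, -3.7]
width: 0.0097
```

Run:
```python
from h import *
st(); c=snap("wrist","w3",scale=1.5)
```

```text
{'time': 3.6333, 'joint_positions': [-0.8119, 0.4437, 0.2112, 1.5664, -0.0989, 1.145, -0.3494], 'ee_pos': [0.5344, 0.3488, 0.1796], 'eef_rot': [0.6213, 0.7836, -0.0015, -0.0004], 'ft_force': [-0.6989, -0.2226, -3.6659], 'width': 0.0097}
```

View pics/w3.png

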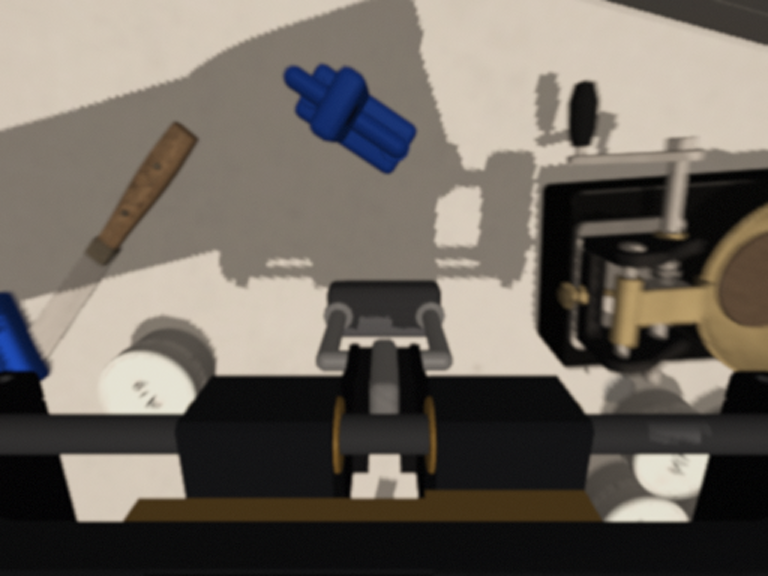

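Run:
```python
from h import *
move((.5865,.235,.248),.025)
```

```text
shift [-0.1232  0.0233 -0.0642] rot [ 0.0022 -0.0014  0.2049] dist 0.141
```

Request:
arm_command(
  commands=[
    [0, [0, 0, -0.03], [0, 0, 0]],
    [0, [-0.005, 0, -0.06], [0, 0, 0.03]],
    [0, [-0.025, 0.005, -0.068], [0, 0, 0.08]],
    [0, [-0.05, 0.01, -0.068], [0, 0, 0.12]],
    [0, [-0.075, 0.015, -0.068], [0, 0, 0.16]],
    [0, [-0.1, 0.02, -0.068], [0, 0, 0.2]],
    [0, [-0.115, 0.023, -0.068], [0, 0, 0.205]],
    [0, [-0.123, 0.023, -0.068], [0, 0, 0.205]],
    [0, [-0.123, 0.023, -0.068], [0, 0, 0.205]],
    [0, [-0.123, 0.023, -0.068], [0, 0, 0.205]],
  ],
)

```text
time: 4.52
ee_pos: [0.5851, 0.2358, 0.2481]
eef_rot: [0.698, 0.716, 0.0, -0.001]
ft_force: [-0.8, 0.4, -3.1]
width: 0.0094
```

Run:
```python
from h import *
st(); c=snap("wrist","w4",scale=1.5);snap("scene","s4",crop=(210,100,370,220),scale=5);snap("top","t4",crop=(160,90,320,210),scale=5)
```

```text
{'time': 4.5167, 'joint_positions': [-0.6897, 0.3751, 0.3032, 1.5199, -0.1161, 1.2644, -0.3448], 'ee_pos': [0.5851, 0.2358, 0.2481], 'eef_rot': [0.6977, 0.7164, 0.0001, -0.0005], 'ft_force': [-0.7815, 0.4316, -3.1309], 'width': 0.0094}
```

View pics/w4.png

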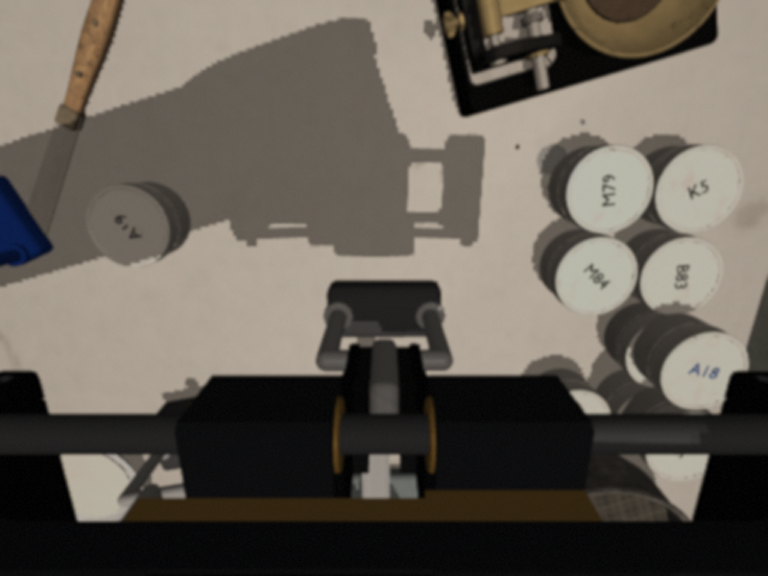

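View pics/s4.png

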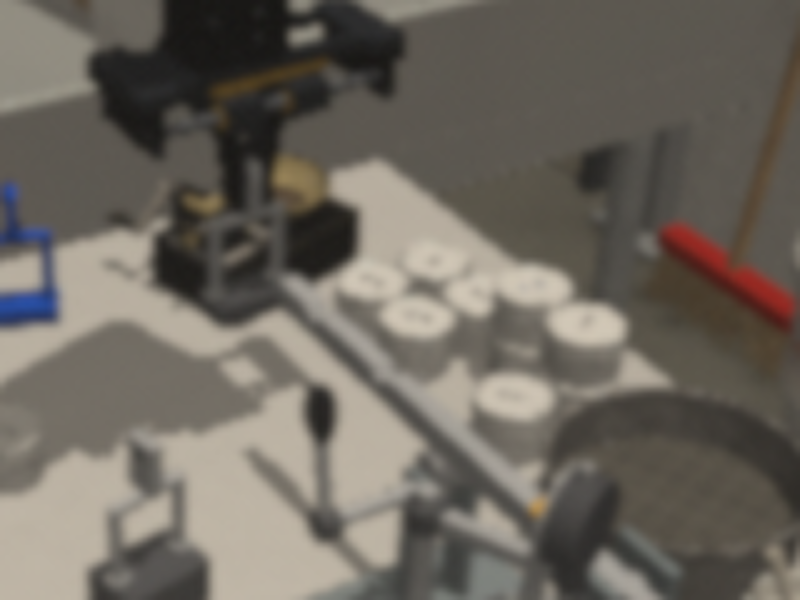

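View pics/t4.png

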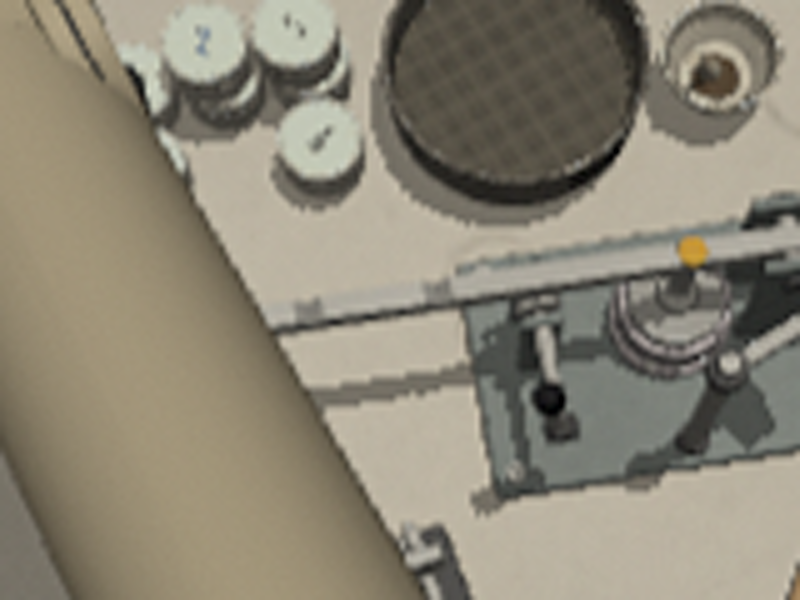

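```bash
python3 - <<'E'
from h import *
np.set_printoptions(suppress=True,precision=4)
s=load("s4");t=load("t4")
P=lambda p:tuple(np.round((np.array(proj(s,p))+.4-np.array([210,100]))*5,0))
b=np.array([.5851,.2358,.169])
for n,o in dict(bar=(0,0,0),barL=(-.0245,0,0),barR=(.0245,0,0),blkL=(-.031,-.015,-.0545),blkR=(.031,-.015,-.0545),tabtop=(0,0,.042)).items(): print(n,P(b+o))
print("end .149",P((.5864,.1744,.149)),"corner",[P((.585+k*.007,.1745,z)) for k in(-1,1) for z in (.145,.15,.155)])
T=lambda p:tuple(np.round((np.array(proj(t,p))+.4-np.array([160,90]))*5,0))
for z in(.145,.15,.155): print(z,"inner",T((.587,.0615,z)),"outer",T((.585,.137,z)))
for z in(.145,.15,.155): print(z,"scene outer", P((.585-(z-.15)*.33,.137,z)),"inner",P((.587-(z-.15)*.33,.0615,z)))
E
python3 - <<'E'
import sys; sys.path.insert(0,'.')
import os; os.chdir('.')
from h import *
crop("s4","cs4",240,130,330,200,8.8)
E
```

```text
bar (np.float64(247.0), np.float64(217.0))
barL (np.float64(214.0), np.float64(226.0))
barR (np.float64(279.0), np.float64(208.0))
blkL (np.float64(217.0), np.float64(310.0))
blkR (np.float64(297.0), np.float64(286.0))
tabtop (np.float64(247.0), np.float64(160.0))
end .149 (np.float64(295.0), np.float64(285.0)) corner [(np.float64(284.0), np.float64(294.0)), (np.float64(284.0), np.float64(287.0)), (np.float64(284.0), np.float64(281.0)), (np.float64(303.0), np.float64(288.0)), (np.float64(303.0), np.float64(282.0)), (np.float64(303.0), np.float64(275.0))]
0.145 inner (np.float64(438.0), np.float64(291.0)) outer (np.float64(309.0), np.float64(311.0))
0.15 inner (np.float64(438.0), np.float64(288.0)) outer (np.float64(308.0), np.float64(309.0))
0.155 inner (np.float64(438.0), np.float64(286.0)) outer (np.float64(307.0), np.float64(306.0))
0.145 scene outer (np.float64(326.0), np.float64(318.0)) inner (np.float64(394.0), np.float64(378.0))
0.15 scene outer (np.float64(324.0), np.float64(312.0)) inner (np.float64(392.0), np.float64(371.0))
0.155 scene outer (np.float64(322.0), np.float64(306.0)) inner (np.float64(391.0), np.float64(365.0))
```

View pics/cs4.png

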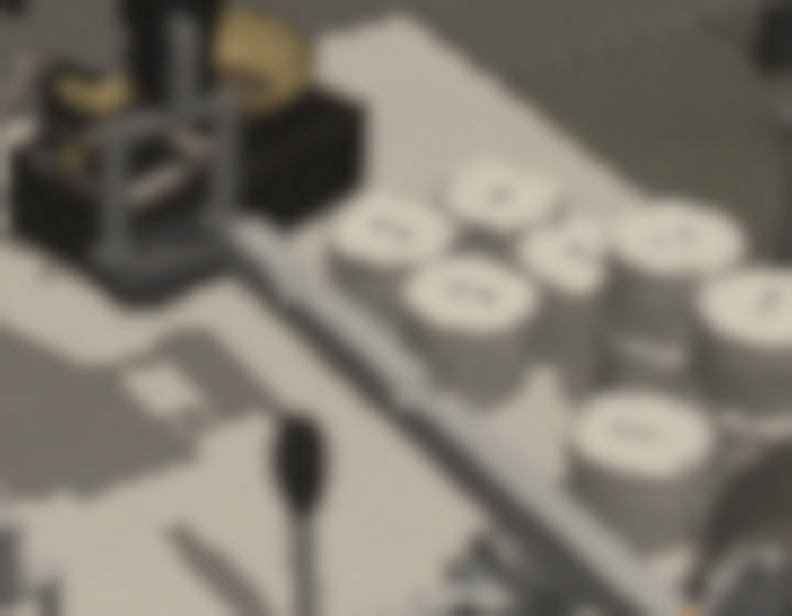

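Request:
arm_command(
  commands=[
    [0, [-0.02, 0, 0], [0, 0, 0]],
    [0, [-0.045, 0, 0], [0, 0, 0]],
    [0, [-0.07, 0.0005, 0], [0, 0, 0]],
    [0, [-0.095, 0.001, 0], [0, 0, 0]],
    [0, [-0.12, 0.001, 0], [0, 0, 0]],
    [0, [-0.145, 0.0015, 0], [0, 0, 0]],
    [0, [-0.165, 0.0015, 0], [0, 0, 0]],
    [0, [-0.174, 0.0015, 0], [0, 0, 0]],
    [0, [-0.174, 0.0015, 0], [0, 0, 0]],
    [0, [-0.174, 0.0015, 0], [0, 0, 0]],
  ],
)

```text
time: 5.5
ee_pos: [0.5914, 0.0625, 0.2482]
eef_rot: [0.698, 0.716, 0.0, -0.0]
ft_force: [-0.6, 0.7, -3.3]
width: 0.0096
```

Run:
```python
from h import *
st(); c=snap("wrist","w5",scale=1.5);snap("scene","s5",crop=(230,120,330,200),scale=8);snap("top","t5",crop=(190,90,320,190),scale=6)
```

```text
{'time': 5.5, 'joint_positions': [-0.4952, 0.2995, 0.382, 1.6243, -0.1176, 1.2402, -0.0642], 'ee_pos': [0.5914, 0.0625, 0.2482], 'eef_rot': [0.6978, 0.7163, 0.0004, -0.0003], 'ft_force': [-0.5908, 0.7019, -3.3256], 'width': 0.0096}
```

View pics/w5.png

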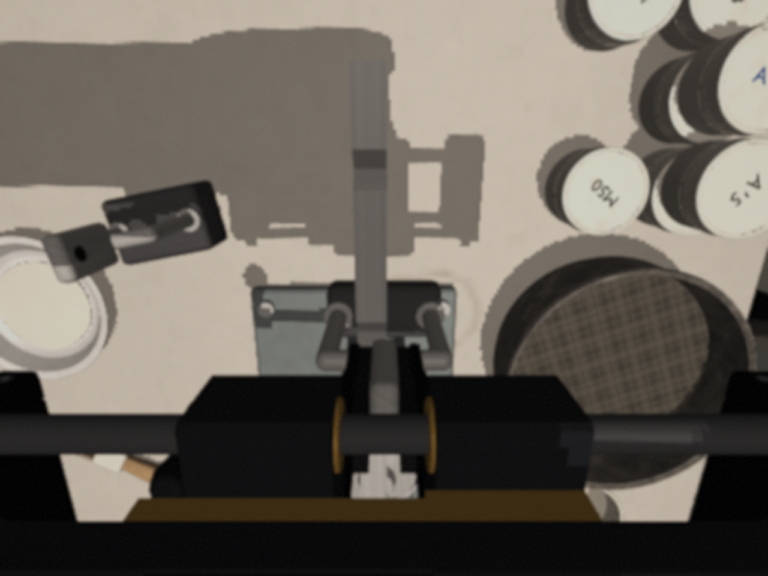

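View pics/s5.png

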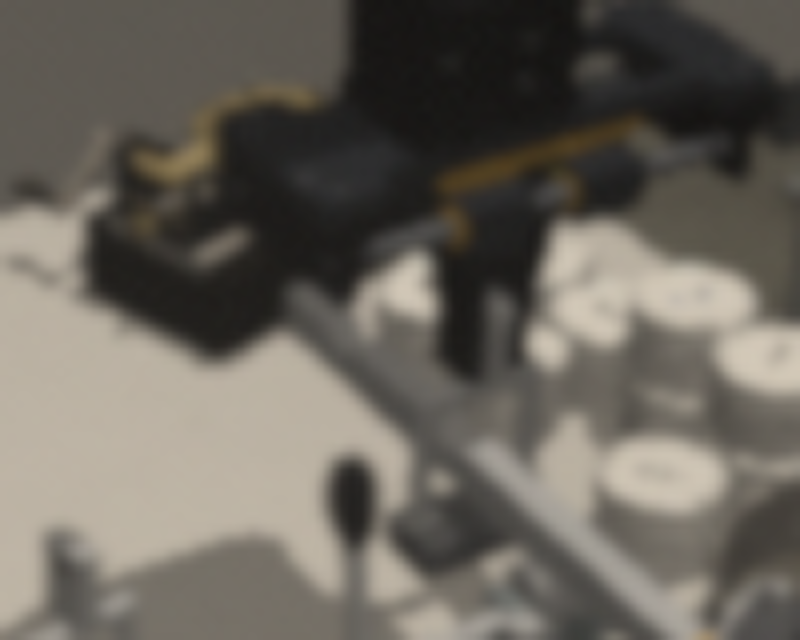

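View pics/t5.png

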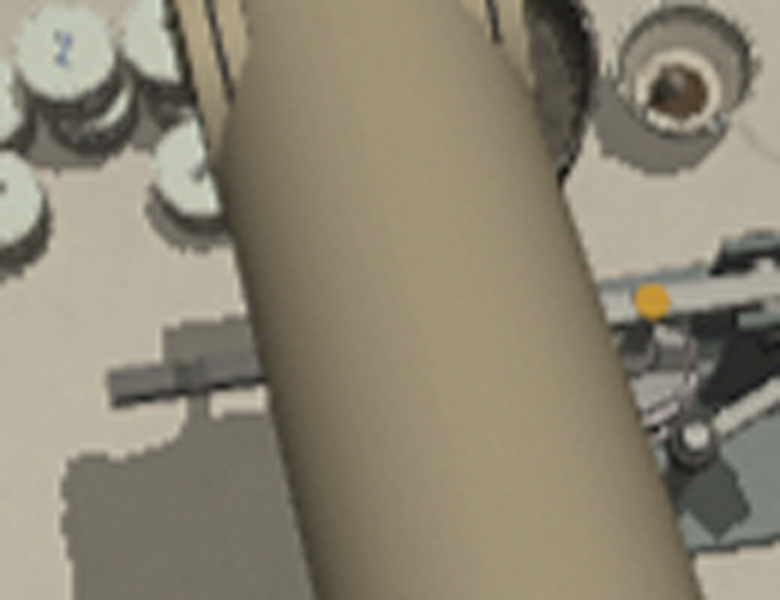

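Run:
```python
from h import *
np.set_printoptions(suppress=True,precision=4)
w=load("w5"); W=lambda u,v:(u/1.5-.17,v/1.5-.17)
for z in(.146,.150,.154):
    print(z,"outer",plane(w,*W(370,158),z),"end",plane(w,*W(369,60),z),"mid",plane(w,*W(371,270),z))
    print("width",plane(w,*W(387,220),z)-plane(w,*W(355,220),z))
crop("w5","cw5",215,20,305,250,3.4)
```

```text
0.146 outer [0.5833 0.1432 0.146 ] end [0.5823 0.1799 0.146 ] mid [0.5845 0.0951 0.146 ]
width [0.0139 0.0004 0.    ]
0.15 outer [0.5834 0.1433 0.15  ] end [0.5825 0.1793 0.15  ] mid [0.5846 0.0961 0.15  ]
width [0.0136 0.0003 0.    ]
0.154 outer [0.5836 0.1434 0.154 ] end [0.5826 0.1786 0.154 ] mid [0.5847 0.0972 0.154 ]
width [0.0133 0.0003 0.    ]
```

View pics/cw5.png

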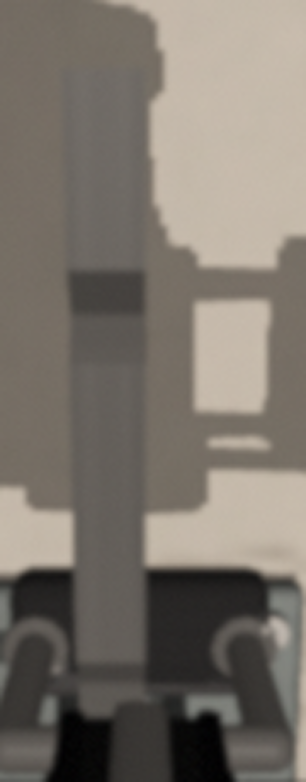

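Run:
```python
from h import *
np.set_printoptions(suppress=True,precision=4)
w=load("w5"); W=lambda u,v:(215+u/3.4-.35,20+v/3.4-.35)
for z in(.142,.146,.150,.154,.158):
    I=plane(w,*W(111,683),z-.002-.0065);O=plane(w,*W(108.5,314),z-.0065);E=plane(w,*W(104,70),z+.001)
    Of=plane(w,*W(108,270),z); On=plane(w,*W(108,362),z)
    print(z,"inner",I,"outer",O,"end",E,"O-I",(O-I)[1],"E-O",(E-O)[1],"width",(Of-On)[1])
```

```text
0.142 inner [0.5849 0.0602 0.1335] outer [0.5831 0.1386 0.1355] end [0.5819 0.1802 0.143 ] O-I 0.07847085323969816 E-O 0.041550238675452766 width 0.016756427953163733
0.146 inner [0.585  0.0619 0.1375] outer [0.5832 0.1388 0.1395] end [0.582  0.1795 0.147 ] O-I 0.07695625767435273 E-O 0.04071552446757282 width 0.01641877153307439
0.15 inner [0.585  0.0635 0.1415] outer [0.5834 0.139  0.1435] end [0.5822 0.1789 0.151 ] O-I 0.07544166210900731 E-O 0.03988081025969284 width 0.016081115112985073
0.154 inner [0.5851 0.0652 0.1455] outer [0.5835 0.1392 0.1475] end [0.5823 0.1782 0.155 ] O-I 0.07392706654366189 E-O 0.039046096051812834 width 0.01574345869289573
0.158 inner [0.5852 0.0669 0.1495] outer [0.5836 0.1393 0.1515] end [0.5825 0.1776 0.159 ] O-I 0.07241247097831646 E-O 0.03821138184393286 width 0.015405802272806385
```

Request:
arm_command(
  commands=[
    [0, [0.001, -0.003, 0], [0, 0, 0]],
    [0, [0.001, -0.006, 0.004], [0, 0, 0]],
    [0, [0.001, -0.006, 0.009], [0, 0, 0]],
    [0, [0.001, -0.006, 0.013], [0, 0, 0]],
    [0, [0.001, -0.006, 0.016], [0, 0, 0]],
    [0, [0.001, -0.006, 0.018], [0, 0, 0]],
    [0, [0.001, -0.006, 0.019], [0, 0, 0]],
    [0, [0.001, -0.006, 0.02], [0, 0, 0]],
    [0, [0.001, -0.006, 0.02], [0, 0, 0]],
    [0, [0.001, -0.006, 0.02], [0, 0, 0]],
  ],
)

```text
time: 6.48
ee_pos: [0.5857, 0.0623, 0.229]
eef_rot: [0.698, 0.716, 0.001, -0.0]
ft_force: [-2.5, 1.6, 3.6]
width: 0.01
```

Run:
```python
from h import *
st(); c=snap("wrist","w6"); crop("w6","cw6",195,20,315,250,3.4)
```

```text
{'time': 6.4833, 'joint_positions': [-0.4968, 0.3017, 0.3791, 1.6633, -0.1194, 1.1981, -0.0644], 'ee_pos': [0.5857, 0.0623, 0.229], 'eef_rot': [0.6981, 0.716, 0.0007, -0.0], 'ft_force': [-2.4968, 1.578, 3.5974], 'width': 0.01}
```

View pics/cw6.png

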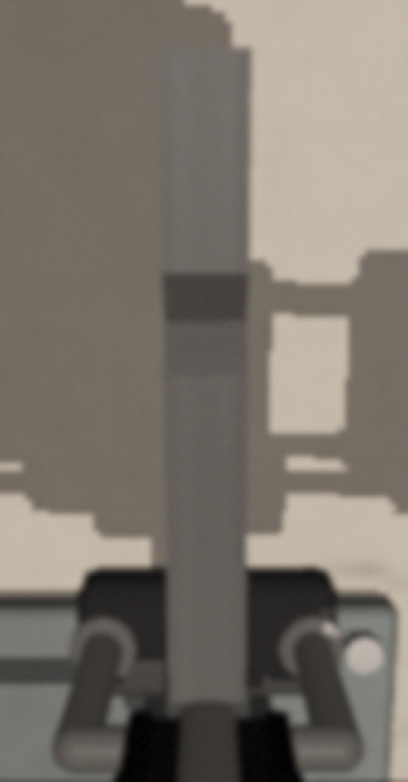

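Run:
```python
from h import *
np.set_printoptions(suppress=True,precision=4)
w=load("w6"); W=lambda u,v:(195+u/3.4-.35,20+v/3.4-.35)
for z in(.146,.150,.154):
    O=plane(w,*W(205,322),z-.0065);E=plane(w,*W(205,49),z+.001);m=plane(w,*W(205,600),z)
    Of=plane(w,*W(205,273),z); On=plane(w,*W(205,373),z)
    print(z,"outer",O,"edges",(Of+On)[1]/2,"end",E,"mid",m,"E-O",(E-O)[1],"width",(Of-On)[1])
a,b=[plane(w,*W(u,748),.1498) for u in(57,360)];print("bar",a,b,(a+b)/2)
```

```text
0.146 outer [0.5831 0.1383 0.1395] edges 0.13837727470604883 end [0.5822 0.1793 0.147 ] mid [0.5843 0.0899 0.146 ] E-O 0.040953961879658524 width 0.016146379144998474
0.15 outer [0.5832 0.1385 0.1435] edges 0.13858880345870037 end [0.5822 0.1786 0.151 ] mid [0.5843 0.0912 0.15  ] E-O 0.04002287815413011 width 0.015777926318662427
0.154 outer [0.5832 0.1387 0.1475] edges 0.13880033221135185 end [0.5822 0.1778 0.155 ] mid [0.5843 0.0925 0.154 ] E-O 0.03909179442860164 width 0.015409473492326381
bar [0.5574 0.0614 0.1498] [0.6139 0.0628 0.1498] [0.5856 0.0621 0.1498]
```

Request:
arm_command(
  commands=[
    [0, [0.0007, 0, -0.001], [0, 0, 0]],
    [0, [0.0014, 0, -0.001], [0, 0, 0]],
    [0, [0.0014, 0, -0.001], [0, 0, 0]],
    [0, [0.0014, 0, 0], [0, 0, 0]],
    [0, [0.0014, 0, 0.0005], [0, 0, 0]],
    [0, [0.0014, 0, 0.001], [0, 0, 0]],
    [0, [0.0014, 0, 0.001], [0, 0, 0]],
    [0, [0.0014, 0, 0.001], [0, 0, 0]],
    [0, [0.0014, 0, 0.001], [0, 0, 0]],
    [0, [0.0014, 0, 0.001], [0, 0, 0]],
  ],
)

```text
time: 7.37
ee_pos: [0.5857, 0.0635, 0.2279]
eef_rot: [0.698, 0.716, 0.001, 0.0]
ft_force: [-2.2, 0.9, 5.1]
width: 0.0097
```

Request:
arm_command(
  commands=[
    [0, [0, 0, -0.001], [0, 0, 0]],
    [0, [0, 0, -0.001], [0, 0, 0]],
    [8, [0, 0, -0.001], [0, 0, 0]],
    [18, [0, 0, -0.001], [0, 0, 0]],
    [35, [0, 0, -0.001], [0, 0, 0]],
    [35, [0, 0, -0.001], [0, 0, 0]],
    [35, [0, 0, -0.001], [0, 0, 0]],
    [35, [0, 0, -0.01], [0, 0, 0]],
    [35, [0, 0, -0.03], [0, 0, 0]],
    [35, [0, 0, -0.06], [0, 0, 0]],
  ],
)

```text
time: 8.2
ee_pos: [0.5843, 0.063, 0.2863]
eef_rot: [0.698, 0.716, -0.002, -0.001]
ft_force: [0.4, 0.5, -0.6]
width: 0.0301
```

Run:
```python
from h import *
st(); c=snap("wrist","w7",scale=1.5);snap("scene","s7",crop=(230,120,330,200),scale=8)
```

```text
{'time': 8.2, 'joint_positions': [-0.5067, 0.2598, 0.387, 1.5898, -0.0997, 1.3158, -0.081], 'ee_pos': [0.5843, 0.063, 0.2863], 'eef_rot': [0.6983, 0.7158, -0.0018, -0.001], 'ft_force': [0.361, 0.4562, -0.5561], 'width': 0.0301}
```

View pics/w7.png

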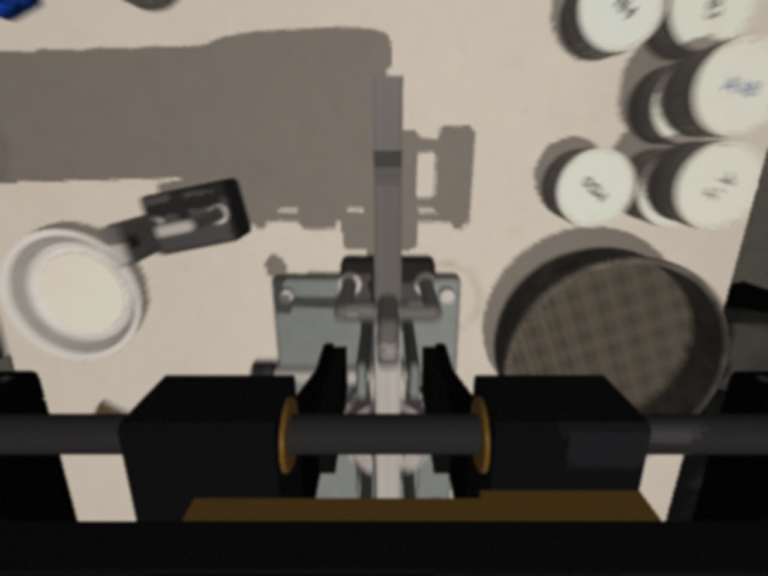

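View pics/s7.png

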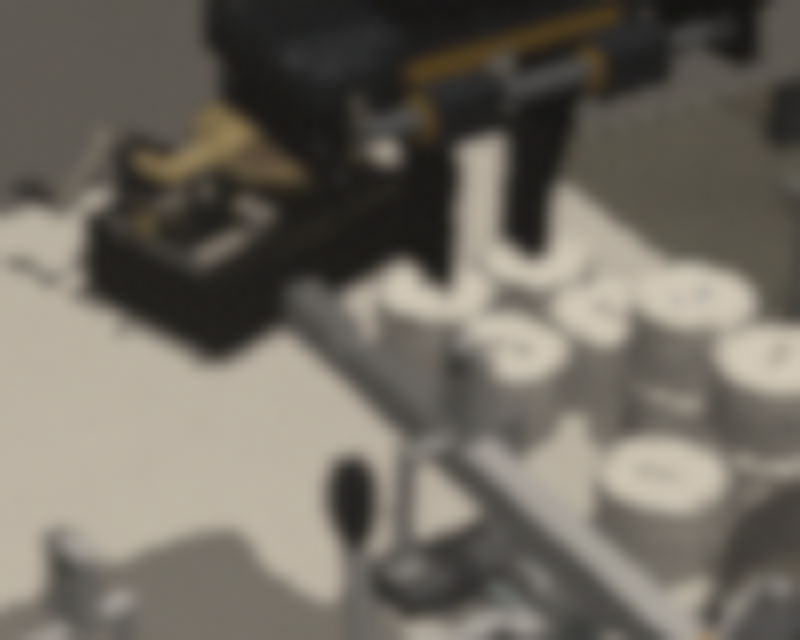

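Run:
```python
from h import *
np.set_printoptions(suppress=True,precision=4)
w=load("w7"); 
a=[plane(w,u/1.5-.2,v/1.5-.2,.038) for u,v in((143,198),(235,180),(247,235),(155,254))];print(np.array(a))
move((.44,.088,.27),.25)
```

```text
[[0.4016 0.1069 0.038 ]
 [0.4715 0.1218 0.038 ]
 [0.4775 0.0808 0.038 ]
 [0.4049 0.0641 0.038 ]]
shift [ 0.0286 -0.1466  0.0216] rot [ 0.0073 -0.0007 -0.2255] dist 0.151
```

Request:
arm_command(
  commands=[
    [50, [0, -0.015, 0], [0, 0, 0]],
    [50, [0.005, -0.04, 0], [0, 0, -0.04]],
    [50, [0.01, -0.07, 0], [0, 0, -0.08]],
    [50, [0.015, -0.1, 0], [0, 0, -0.12]],
    [50, [0.022, -0.125, 0.005], [0, 0, -0.16]],
    [50, [0.03, -0.14, 0.015], [0, 0, -0.19]],
    [50, [0.033, -0.147, 0.025], [0, 0, -0.19]],
    [50, [0.033, -0.147, 0.03], [0, 0, -0.19]],
    [50, [0.033, -0.147, 0.03], [0, 0, -0.19]],
    [50, [0.033, -0.147, 0.03], [0, 0, -0.19]],
  ],
)

```text
time: 9.13
ee_pos: [0.4383, 0.0921, 0.2576]
eef_rot: [0.628, 0.779, 0.0, 0.0]
ft_force: [0.6, 0.1, -0.0]
width: 0.0437
```

Run:
```python
from h import *
st(); c=snap("wrist","w8"); crop("w8","cw8",190,130,320,250,6); snap("scene","s8",scale=1.5)
```

```text
{'time': 9.1333, 'joint_positions': [-0.6115, -0.052, 0.2951, 1.9663, 0.0163, 1.2248, -0.1082], 'ee_pos': [0.4383, 0.0921, 0.2576], 'eef_rot': [0.6275, 0.7786, 0.0001, 0.0002], 'ft_force': [0.578, 0.128, -0.0331], 'width': 0.0437}
```

View pics/cw8.png

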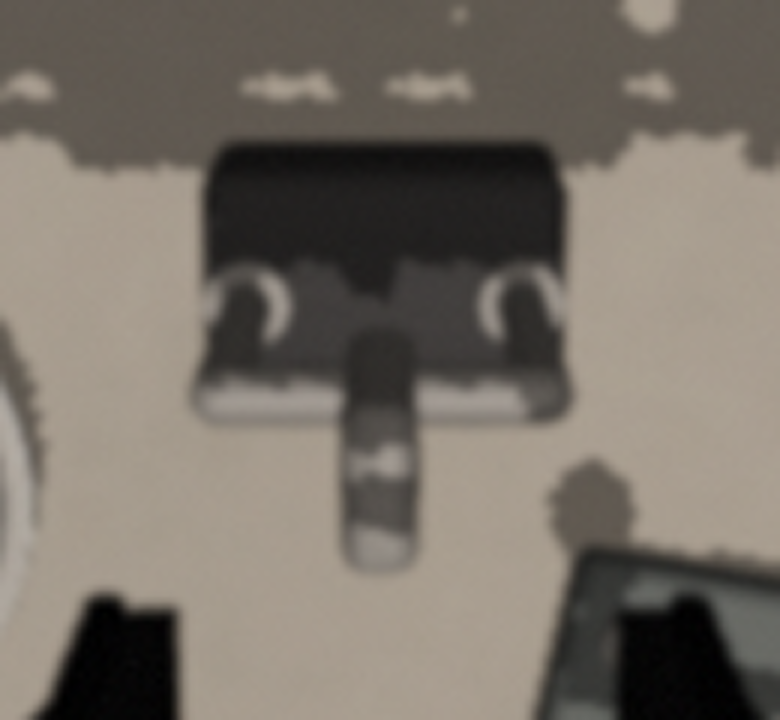

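View pics/s8.png

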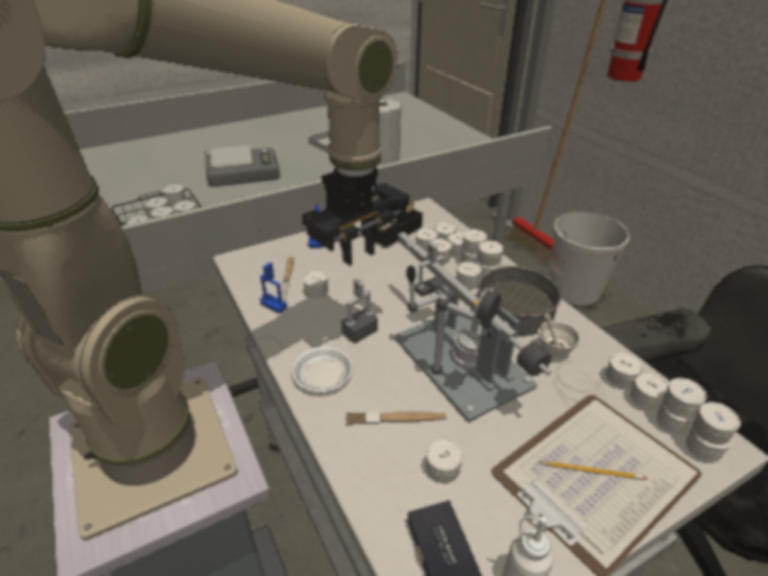

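Run:
```python
from h import *
np.set_printoptions(suppress=True,precision=4)
w=load("w8"); W=lambda u,v:(190+u/6-.42,130+v/6-.42)
a,b=plane(w,*W(195,402),.0925),plane(w,*W(572,402),.0925); print((a+b)/2,np.linalg.norm(b-a),np.arctan2(*(b-a)[1::-1]))
a,b=plane(w,*W(203,145),.038),plane(w,*W(565,145),.038); m=(a+b)/2;y=np.arctan2(*(b-a)[1::-1]);print(m+.023*np.array([np.sin(y),-np.cos(y),0]),np.linalg.norm(b-a),y)
p=plane(w,*W(381,478),.1345);print(p)
move((.4388,.0938,.171),.217)
```

```text
[0.4361 0.0915 0.0925] 0.056943699877506415 0.21327504540213751
[0.4346 0.0975 0.038 ] 0.06332585263746447 0.21338200010823252
[0.4353 0.0951 0.1345]
shift [0.0016 0.0006 0.0868] rot [ 0.0007  0.0001 -0.0031] dist 0.087
```

Request:
arm_command(
  commands=[
    [60, [0.001, -0.002, 0.02], [0, 0, 0]],
    [60, [0.0015, -0.0022, 0.045], [0, 0, 0]],
    [60, [0.0015, -0.0022, 0.07], [0, 0, 0]],
    [60, [0.0015, -0.0022, 0.08], [0, 0, 0]],
    [60, [0.0015, -0.0022, 0.087], [0, 0, 0]],
    [60, [0.0015, -0.0022, 0.087], [0, 0, 0]],
    [60, [0.0015, -0.0022, 0.087], [0, 0, 0]],
    [30, [0.0015, -0.0022, 0.087], [0, 0, 0]],
    [10, [0.0015, -0.0022, 0.087], [0, 0, 0]],
    [0, [0.0015, -0.0022, 0.087], [0, 0, 0]],
  ],
  squeeze=55,
)

```text
time: 10.07
ee_pos: [0.4356, 0.0937, 0.171]
eef_rot: [0.627, 0.779, 0.001, 0.0]
ft_force: [-0.0, 0.5, -0.2]
width: 0.0395
```

Run:
```python
from h import *
np.set_printoptions(suppress=True,precision=4)
st(); c=snap("wrist","w9"); crop("w9","cw9",190,130,320,250,6)
```

```text
{'time': 10.0667, 'joint_positions': [-0.6073, 0.0404, 0.3008, 2.0759, -0.0144, 1.0256, -0.0842], 'ee_pos': [0.4356, 0.0937, 0.171], 'eef_rot': [0.6271, 0.7789, 0.0007, 0.0003], 'ft_force': [-0.0465, 0.5143, -0.1775], 'width': 0.0395}
```

View pics/cw9.png

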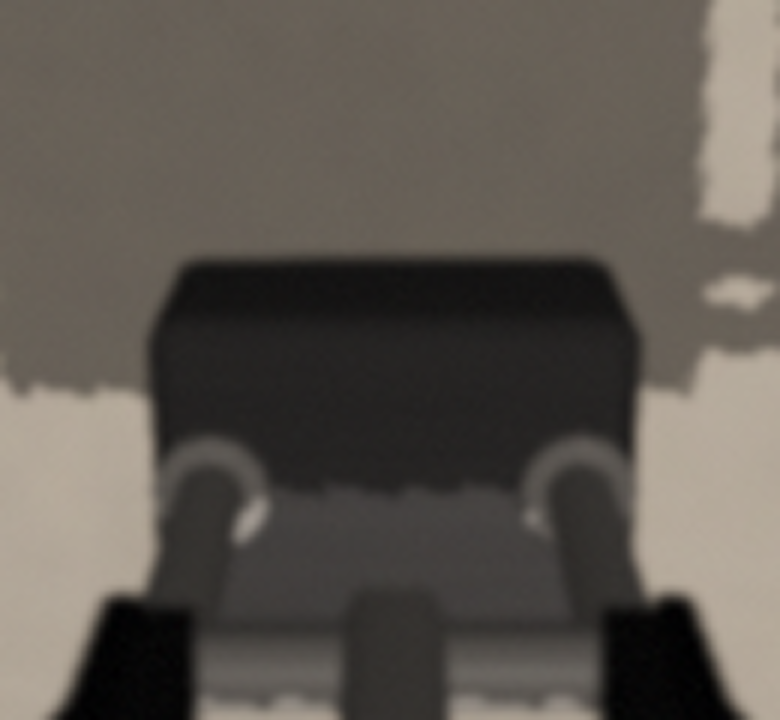

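Request:
arm_command(
  commands=[
    [0, [0, 0, 0], [0, 0, 0]],
    [0, [0, 0, 0], [0, 0, 0]],
    [0, [0, 0, 0], [0, 0, 0]],
    [0, [0, 0, 0], [0, 0, 0]],
    [0, [0, 0, 0], [0, 0, 0]],
    [0, [0, 0, -0.005], [0, 0, 0]],
    [0, [0, 0, -0.015], [0, 0, 0]],
    [0, [0, 0, -0.03], [0, 0, 0]],
    [0, [0, 0, -0.045], [0, 0, 0]],
    [0, [0, 0, -0.06], [0, 0, 0]],
  ],
  squeeze=55,
)

```text
time: 10.95
ee_pos: [0.4345, 0.0932, 0.2309]
eef_rot: [0.627, 0.779, -0.001, -0.0]
ft_force: [0.9, -0.4, -8.9]
width: 0.0094
```

Run:
```python
from h import *
np.set_printoptions(suppress=True,precision=4)
w=load("w9"); W=lambda u,v:(190+u/6-.42,130+v/6-.42)
print("bar",plane(w,*W(396,668),.0925))
st(); c=snap("wrist","w10",scale=1.5); crop("w10","cw10",190,130,320,250,6)
move((.5815,.245,.255),.022)
```

```text
bar [0.4356 0.0929 0.0925]
{'time': 10.95, 'joint_positions': [-0.6131, -0.0334, 0.2956, 2.0081, 0.0106, 1.1671, -0.1071], 'ee_pos': [0.4345, 0.0932, 0.2309], 'eef_rot': [0.6272, 0.7789, -0.0007, -0.0004], 'ft_force': [0.9455, -0.4144, -8.9396], 'width': 0.0094}
shift [ 0.1169  0.1747 -0.0206] rot [ 0.0023 -0.0009  0.1927] dist 0.211
```

View pics/w10.png

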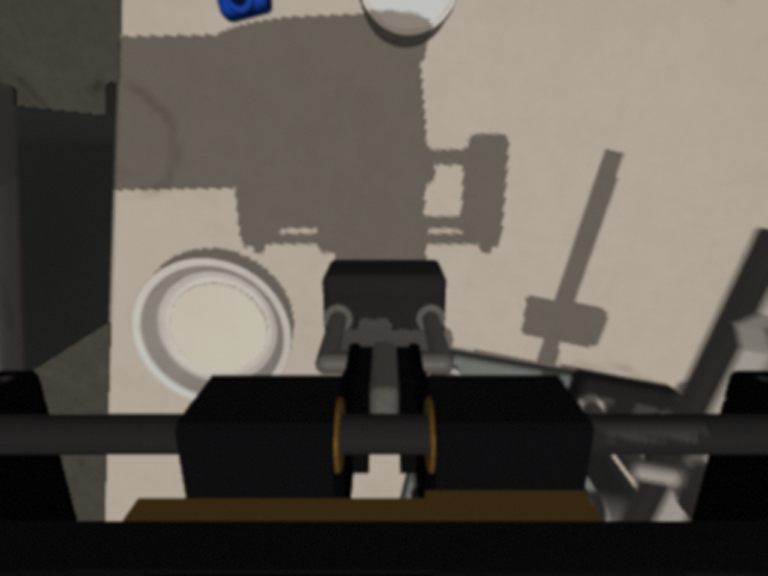

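Request:
arm_command(
  commands=[
    [0, [0.03, 0, -0.015], [0, 0, 0]],
    [0, [0.06, 0.005, -0.016], [0, 0, 0]],
    [0, [0.09, 0.02, -0.016], [0, 0, 0.03]],
    [0, [0.107, 0.045, -0.016], [0, 0, 0.06]],
    [0, [0.107, 0.075, -0.016], [0, 0, 0.1]],
    [0, [0.107, 0.105, -0.016], [0, 0, 0.14]],
    [0, [0.107, 0.135, -0.016], [0, 0, 0.18]],
    [0, [0.107, 0.16, -0.016], [0, 0, 0.193]],
    [0, [0.107, 0.174, -0.016], [0, 0, 0.193]],
    [0, [0.107, 0.174, -0.016], [0, 0, 0.193]],
  ],
)

```text
time: 11.83
ee_pos: [0.5842, 0.2351, 0.2447]
eef_rot: [0.7, 0.715, -0.001, 0.0]
ft_force: [-2.2, -0.3, -8.5]
width: 0.0095
```

Run:
```python
from h import *
st(); snap("scene","s11",crop=(210,110,330,200),scale=6.6); move((.5834,.1385,.2455),.022)
```

```text
{'time': 11.8333, 'joint_positions': [-0.6524, 0.3725, 0.2533, 1.5244, -0.0947, 1.258, -0.3652], 'ee_pos': [0.5842, 0.2351, 0.2447], 'eef_rot': [0.6995, 0.7146, -0.0007, 0.0004], 'ft_force': [-2.213, -0.3022, -8.5182], 'width': 0.0095}
shift [-0.0965 -0.0015 -0.0006] rot [-0.0018  0.0015 -0.0005] dist 0.096
```

View pics/s11.png

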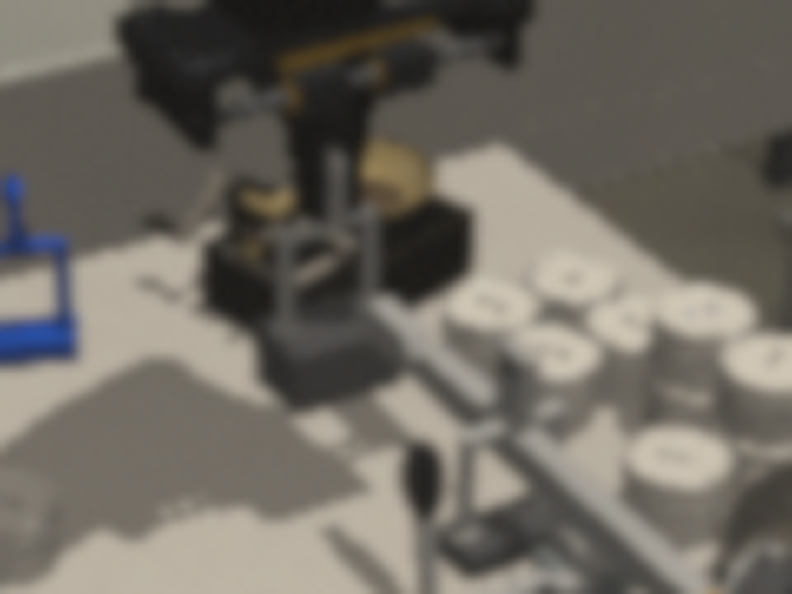

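Request:
arm_command(
  commands=[
    [0, [-0.015, 0, 0], [0, 0, 0]],
    [0, [-0.035, 0, 0], [0, 0, 0]],
    [0, [-0.055, 0, 0], [0, 0, 0]],
    [0, [-0.075, -0.0005, 0], [0, 0, 0]],
    [0, [-0.09, -0.001, 0], [0, 0, 0]],
    [0, [-0.096, -0.001, 0], [0, 0, 0]],
    [0, [-0.096, -0.001, 0], [0, 0, 0]],
    [0, [-0.096, -0.001, 0.005], [0, 0, 0]],
    [0, [-0.096, -0.001, 0.009], [0, 0, 0]],
    [0, [-0.096, -0.001, 0.009], [0, 0, 0]],
  ],
)

```text
time: 12.72
ee_pos: [0.5826, 0.1407, 0.2357]
eef_rot: [0.698, 0.716, -0.001, -0.001]
ft_force: [-0.6, 0.2, -7.9]
width: 0.0094
```

Run:
```python
from h import *
st(); snap("scene","s12",crop=(210,110,330,200),scale=6.6);snap("wrist","w12"); crop("w12","cw12",195,20,315,250,3.4)
```

```text
{'time': 12.7167, 'joint_positions': [-0.5506, 0.3154, 0.2914, 1.6212, -0.0956, 1.2211, -0.2156], 'ee_pos': [0.5826, 0.1407, 0.2357], 'eef_rot': [0.6985, 0.7156, -0.0007, -0.0008], 'ft_force': [-0.6049, 0.1667, -7.8984], 'width': 0.0094}
```

View pics/s12.png

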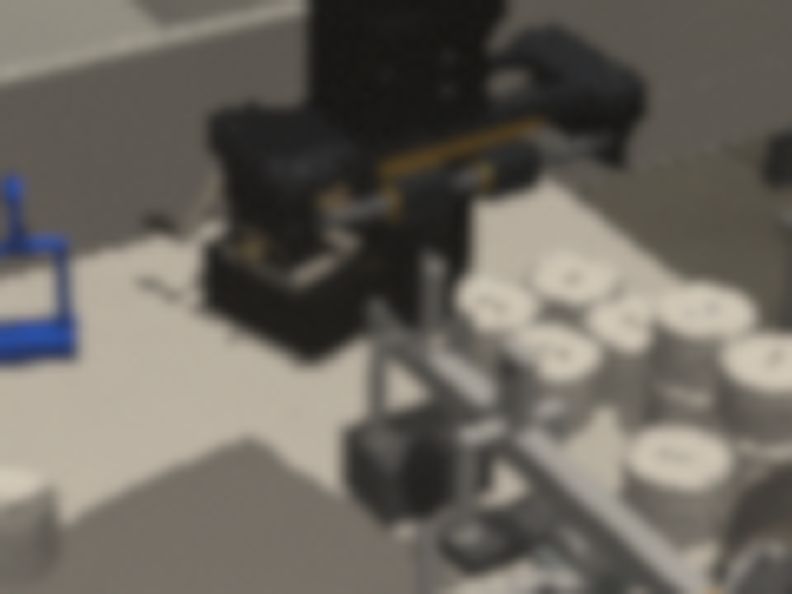

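View pics/cw12.png

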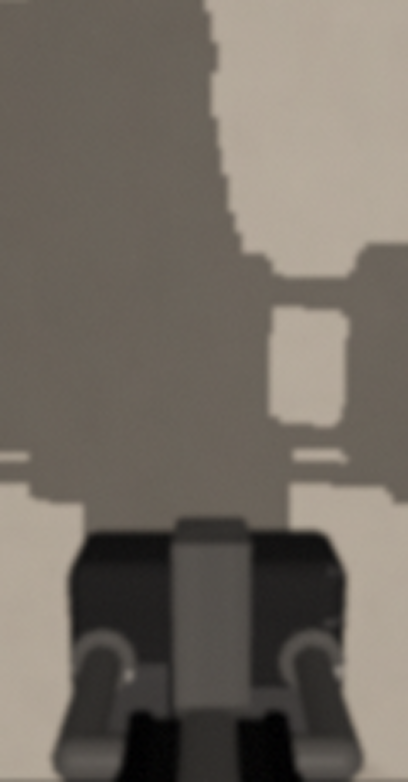

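Run:
```python
from h import *
np.set_printoptions(suppress=True,precision=4)
w=load("w12"); W=lambda u,v:(195+u/3.4-.35,20+v/3.4-.35)
for z in(.149,.151,.153,.155): print(z,plane(w,*W(211,543),z),plane(w,*W(211,519),z-.02), (plane(w,*W(250,560),z)-plane(w,*W(172,560),z))[0])
```

```text
0.149 [0.5821 0.1774 0.149 ] [0.5821 0.177  0.129 ] 0.014302004336093188
0.151 [0.5821 0.178  0.151 ] [0.5821 0.1775 0.131 ] 0.014142536230581593
0.153 [0.5821 0.1785 0.153 ] [0.5821 0.178  0.133 ] 0.013983068125069997
0.155 [0.582  0.1791 0.155 ] [0.5821 0.1785 0.135 ] 0.013823600019558402
```

Request:
arm_command(
  commands=[
    [0, [-0.001, 0, 0], [0, 0, 0]],
    [0, [-0.001, 0, 0.001], [0, 0, 0]],
    [0, [-0.001, 0, 0.002], [0, 0, 0]],
    [0, [-0.001, 0, 0.003], [0, 0, 0]],
    [0, [-0.001, 0, 0.004], [0, 0, 0]],
    [0, [-0.001, 0, 0.004], [0, 0, 0]],
    [0, [-0.001, 0, 0.005], [0, 0, 0]],
    [0, [-0.001, 0, 0.005], [0, 0, 0]],
    [0, [-0.001, 0, 0.005], [0, 0, 0]],
    [0, [-0.001, 0, 0.005], [0, 0, 0]],
  ],
)

```text
time: 13.65
ee_pos: [0.5835, 0.1381, 0.2323]
eef_rot: [0.699, 0.715, 0.0, -0.0]
ft_force: [-0.9, 0.3, -8.6]
width: 0.0093
```

Request:
arm_command(
  commands=[
    [0, [0.0006, 0, 0.001], [0, 0, 0]],
    [0, [0.0006, 0, 0.0015], [0, 0, 0]],
    [0, [0.0006, 0, 0.002], [0, 0, 0]],
    [0, [0.0006, 0, 0.0025], [0, 0, 0]],
    [0, [0.0006, 0, 0.003], [0, 0, 0]],
    [0, [0.0006, 0, 0.003], [0, 0, 0]],
    [0, [0.0006, 0, 0.0035], [0, 0, 0]],
    [0, [0.0006, 0, 0.0035], [0, 0, 0]],
    [0, [0.0006, 0, 0.0035], [0, 0, 0]],
    [0, [0.0006, 0, 0.0035], [0, 0, 0]],
  ],
)

```text
time: 14.48
ee_pos: [0.5836, 0.1391, 0.2293]
eef_rot: [0.699, 0.715, 0.001, 0.0]
ft_force: [-2.1, 2.3, 0.1]
width: 0.0095
```

Request:
arm_command(
  commands=[
    [0, [0.0004, 0, -0.0005], [0, 0, 0]],
    [0, [0.0009, 0, -0.0005], [0, 0, 0]],
    [0, [0.0009, 0, -0.0005], [0, 0, 0]],
    [0, [0.0009, 0, 0], [0, 0, 0]],
    [0, [0.0009, 0, 0.0005], [0, 0, 0]],
    [0, [0.0009, 0, 0.0008], [0, 0, 0]],
    [0, [0.0009, 0, 0.0008], [0, 0, 0]],
    [0, [0.0009, 0, 0.0008], [0, 0, 0]],
    [0, [0.0009, 0, 0.0008], [0, 0, 0]],
    [0, [0.0009, 0, 0.0008], [0, 0, 0]],
  ],
)

```text
time: 15.32
ee_pos: [0.5836, 0.1398, 0.2283]
eef_rot: [0.699, 0.715, 0.0, 0.0]
ft_force: [-0.2, 2.9, 3.6]
width: 0.0097
```

Request:
arm_command(
  commands=[
    [0, [0.0005, 0, -0.0008], [0, 0, 0]],
    [0, [0.0005, 0, -0.0008], [0, 0, 0]],
    [8, [0.0005, 0, -0.0008], [0, 0, 0]],
    [14, [0.0005, 0, -0.0008], [0, 0, 0]],
    [20, [0.0005, 0, -0.0008], [0, 0, 0]],
    [35, [0.0005, 0, -0.0008], [0, 0, 0]],
    [35, [0.0005, 0, -0.0008], [0, 0, 0]],
    [35, [0.0005, 0, -0.01], [0, 0, 0]],
    [35, [0.0005, 0, -0.035], [0, 0, 0]],
    [35, [0.0005, 0, -0.07], [0, 0, 0]],
  ],
)

```text
time: 16.15
ee_pos: [0.5822, 0.1398, 0.2968]
eef_rot: [0.699, 0.715, -0.002, -0.001]
ft_force: [0.6, 0.4, -0.2]
width: 0.03
```

Run:
```python
from h import *
st(); snap("scene","s13",crop=(210,110,340,210),scale=6);snap("wrist","w13"); crop("w13","cw13",160,100,360,250,4)
```

```text
{'time': 16.15, 'joint_positions': [-0.5568, 0.2753, 0.2998, 1.5403, -0.0819, 1.3434, -0.2267], 'ee_pos': [0.5822, 0.1398, 0.2968], 'eef_rot': [0.6993, 0.7148, -0.0023, -0.001], 'ft_force': [0.5945, 0.4485, -0.2014], 'width': 0.03}
```

View pics/s13.png

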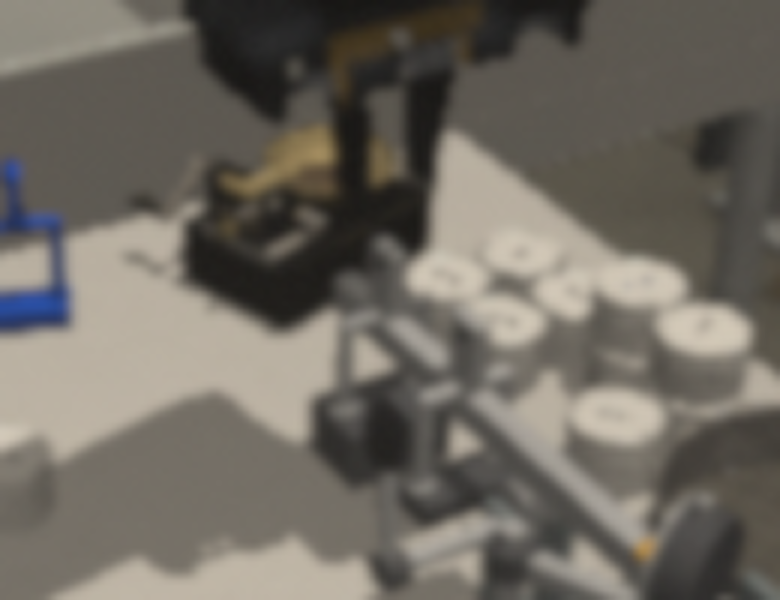

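View pics/cw13.png

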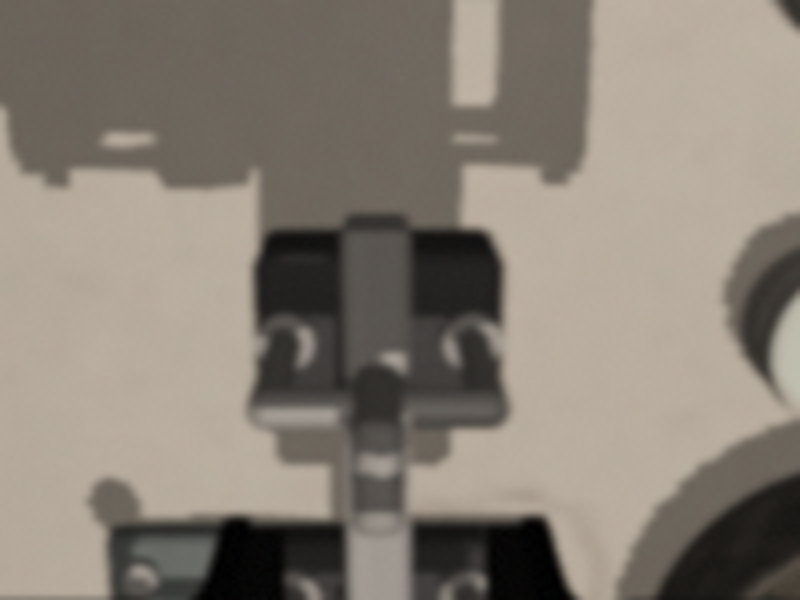

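```bash
cat >> h.py <<'E'
PO=np.array([.5866,.0035]); PY=.022
POST=np.array([.5068,-.0888])
def gpos(th,off,z=.27):
    f=PY-th; a=np.array([np.cos(f),np.sin(f)]); n=np.array([-a[1],a[0]])
    p=POST+.082*a-off*n; return (p[0],p[1],z),f
E
python3 - <<'E'
from h import *
w=load("w13"); W=lambda u,v:(160+u/4-.4,100+v/4-.4)
np.set_printoptions(suppress=True,precision=4)
for z in (.149,.152):print("heavy bar",plane(w,*W(380,411),z),"light",proj(w,(.585,.0635,.149)),"end",plane(w,*W(376,228),z))
p,f=gpos(1.175,.05,.34); print(p,f); move(p,f)
E
```

```text
heavy bar [0.5845 0.1378 0.149 ] light (np.float64(253.54741383284738), np.float64(275.3745419027231)) end [0.5829 0.1786 0.149 ]
heavy bar [0.5845 0.1388 0.152 ] light (np.float64(253.54741383284738), np.float64(275.3745419027231)) end [0.5829 0.1791 0.152 ]
(np.float64(0.49437201516273743), np.float64(-0.1840341598003824), 0.34) -1.153
shift [-0.3222 -0.0976 -0.0374] rot [ 0.0056 -0.0073  1.1746] dist 0.339
```

Request:
arm_command(
  commands=[
    [0, [0, 0, -0.03], [0, 0, 0]],
    [0, [-0.03, -0.01, -0.045], [0, 0, 0.12]],
    [0, [-0.065, -0.025, -0.045], [0, 0, 0.24]],
    [0, [-0.1, -0.04, -0.045], [0, 0, 0.36]],
    [0, [-0.135, -0.055, -0.045], [0, 0, 0.48]],
    [0, [-0.17, -0.065, -0.045], [0, 0, 0.6]],
    [0, [-0.205, -0.075, -0.045], [0, 0, 0.72]],
    [0, [-0.24, -0.085, -0.045], [0, 0, 0.84]],
    [0, [-0.275, -0.095, -0.045], [0, 0, 0.96]],
    [0, [-0.3, -0.1, -0.045], [0, 0, 1.08]],
  ],
  squeeze=20,
)

```text
time: 17.08
ee_pos: [0.4884, -0.1656, 0.3438]
eef_rot: [0.968, 0.249, 0.001, 0.0]
ft_force: [0.6, 0.1, 0.2]
width: 0.0003
```

Run:
```python
from h import *
st(); p,f=gpos(1.175,.05,.34); move(p,f)
snap("top","t14",scale=1.5)
```

```text
{'time': 17.0833, 'joint_positions': [-0.3231, 0.051, 0.5895, 1.6943, -0.0291, 1.4039, -0.7964], 'ee_pos': [0.4884, -0.1656, 0.3438], 'eef_rot': [0.9684, 0.2492, 0.0006, 0.0001], 'ft_force': [0.5693, 0.0793, 0.1582], 'width': 0.0003}
shift [-0.0037  0.019   0.0038] rot [ 0.0005 -0.0011  0.086 ] dist 0.02
```

View pics/t14.png

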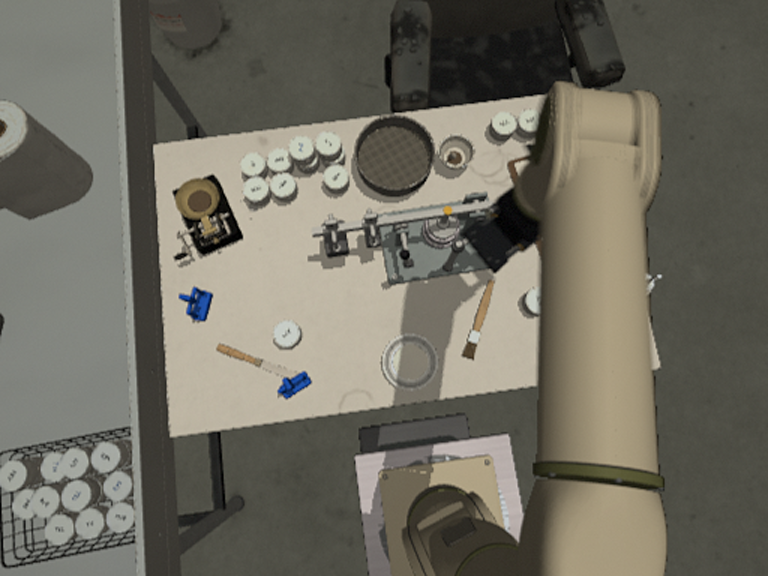

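Request:
arm_command(
  commands=[
    [0, [-0.002, 0.01, 0], [0, 0, 0.045]],
    [0, [-0.004, 0.019, 0.005], [0, 0, 0.086]],
    [0, [-0.004, 0.019, 0.03], [0, 0, 0.086]],
    [0, [-0.004, 0.019, 0.055], [0, 0, 0.086]],
    [0, [-0.004, 0.019, 0.07], [0, 0, 0.086]],
    [0, [-0.004, 0.019, 0.074], [0, 0, 0.086]],
    [0, [-0.004, 0.019, 0.074], [0, 0, 0.086]],
    [0, [-0.004, 0.019, 0.074], [0, 0, 0.086]],
    [0, [-0.004, 0.019, 0.074], [0, 0, 0.086]],
    [0, [-0.004, 0.019, 0.074], [0, 0, 0.086]],
  ],
)

```text
time: 17.97
ee_pos: [0.4965, -0.1806, 0.27]
eef_rot: [0.977, 0.212, 0.001, 0.0]
ft_force: [-0.3, -0.5, -0.4]
width: 0.0005
```

Run:
```python
from h import *
st(); snap("scene","s15",crop=(250,130,410,260),scale=5); snap("wrist","w15",scale=1.5)
s=read_state()
for th in (1.175,1.0,.8,.6,.4,.2,.1,0):
    p,f=gpos(th,.0345,.27); print(th,end=" "); move(p,f)
```

```text
{'time': 17.9667, 'joint_positions': [-0.2913, 0.1344, 0.6081, 1.7774, -0.0812, 1.2528, -0.806], 'ee_pos': [0.4965, -0.1806, 0.27], 'eef_rot': [0.9773, 0.2119, 0.0009, 0.0002], 'ft_force': [-0.3298, -0.5065, -0.4324], 'width': 0.0005}
1.175 shift [ 0.0124  0.0026 -0.0003] rot [ 0.0005 -0.0012  0.0091] dist 0.013
1.0 shift [ 0.0271  0.0074 -0.0003] rot [ 0.0006 -0.0011 -0.1659] dist 0.028
0.8 shift [ 0.0447  0.0098 -0.0003] rot [ 0.0007 -0.0011 -0.3659] dist 0.046
0.6 shift [ 0.0625  0.0086 -0.0003] rot [ 0.0008 -0.001  -0.5659] dist 0.063
0.4 shift [ 0.0796  0.0039 -0.0002] rot [ 0.0009 -0.0009 -0.7659] dist 0.08
0.2 shift [ 0.0954 -0.0041 -0.0002] rot [ 1.000e-03 -8.000e-04 -9.659e-01] dist 0.096
0.1 shift [ 0.1027 -0.0093 -0.0002] rot [ 1.1000e-03 -8.0000e-04 -1.0659e+00] dist 0.103
0 shift [ 0.1094 -0.0151 -0.0002] rot [ 1.1000e-03 -7.0000e-04 -1.1659e+00] dist 0.11
```

View pics/s15.png

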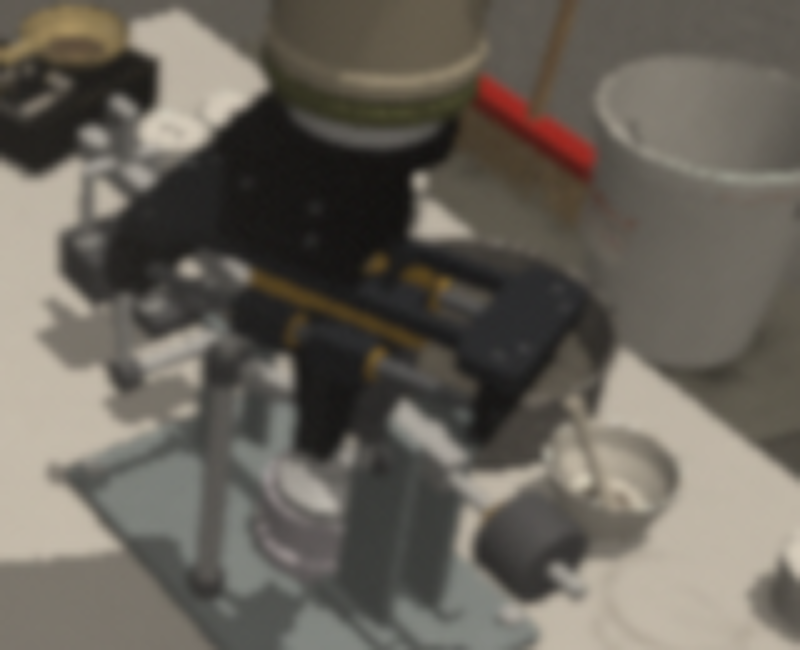

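View pics/w15.png

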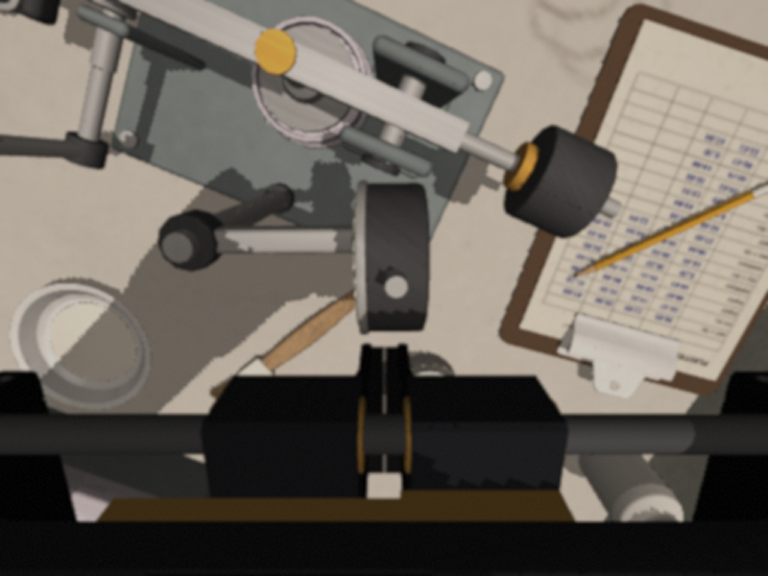

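Request:
arm_command(
  commands=[
    [0, [0.0125, 0.003, 0], [0, 0, 0]],
    [0, [0.021, 0.006, 0], [0, 0, -0.09]],
    [0, [0.031, 0.008, 0], [0, 0, -0.2]],
    [0, [0.04, 0.0095, 0], [0, 0, -0.31]],
    [0, [0.05, 0.01, 0], [0, 0, -0.42]],
    [0, [0.06, 0.009, 0], [0, 0, -0.53]],
    [0, [0.0695, 0.007, 0], [0, 0, -0.64]],
    [0, [0.079, 0.004, 0], [0, 0, -0.75]],
    [0, [0.0875, 0, 0], [0, 0, -0.86]],
    [0, [0.0955, -0.004, 0], [0, 0, -0.966]],
  ],
)

```text
time: 18.9
ee_pos: [0.5817, -0.1373, 0.2693]
eef_rot: [0.765, 0.643, 0.0, 0.0]
ft_force: [-1.7, -0.1, -0.0]
width: 0.0006
```

Run:
```python
from h import *
st(); snap("wrist","w16",scale=1.5)
for th in (.2,.1,0,-.04):
    p,f=gpos(th,.0345,.27); print(th,end=" "); move(p,f)
```

```text
{'time': 18.9, 'joint_positions': [-0.2162, 0.2962, 0.4556, 1.5928, -0.1341, 1.2828, 0.0875], 'ee_pos': [0.5817, -0.1373, 0.2693], 'eef_rot': [0.7655, 0.6435, 0.0002, 0.0004], 'ft_force': [-1.6696, -0.0769, -0.0271], 'width': 0.0006}
0.2 shift [-0.0022 -0.0008 -0.0009] rot [ 0.0007 -0.0007  0.0149] dist 0.002
0.1 shift [ 0.0062  0.0023 -0.0009] rot [ 0.0007 -0.0006 -0.0851] dist 0.007
0 shift [ 0.0147  0.0047 -0.0009] rot [ 0.0007 -0.0006 -0.1851] dist 0.015
-0.04 shift [ 0.0182  0.0053 -0.0009] rot [ 0.0007 -0.0006 -0.2251] dist 0.019
```

View pics/w16.png

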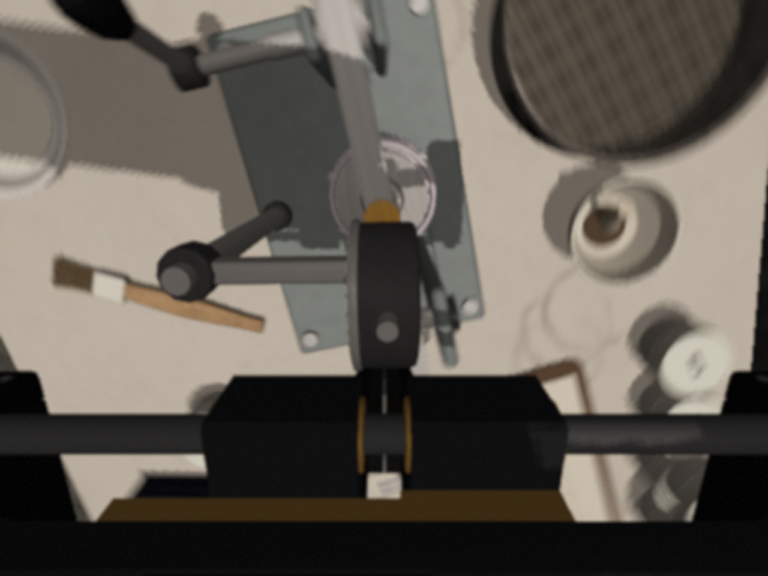

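Pushing well: the dial is centred against the fingers and the arm is nearly in. I'll continue to the stop and watch the force.

Request:
arm_command(
  commands=[
    [0, [0.003, 0.001, 0], [0, 0, -0.045]],
    [0, [0.0065, 0.0022, 0], [0, 0, -0.09]],
    [0, [0.0105, 0.0035, 0], [0, 0, -0.135]],
    [0, [0.0145, 0.0047, 0], [0, 0, -0.185]],
    [0, [0.0165, 0.005, 0], [0, 0, -0.185]],
    [0, [0.0175, 0.005, 0], [0, 0, -0.185]],
    [0, [0.0175, 0.005, 0], [0, 0, -0.185]],
    [0, [0.0175, 0.005, 0], [0, 0, -0.185]],
    [0, [0.0175, 0.005, 0], [0, 0, -0.185]],
    [0, [0.0175, 0.005, 0], [0, 0, -0.185]],
  ],
)

```text
time: 19.78
ee_pos: [0.5888, -0.1224, 0.2692]
eef_rot: [0.706, 0.708, -0.0, 0.0]
ft_force: [-0.6, -5.1, 1.7]
width: -0.0001
```

Run:
```python
from h import *
st(); snap("wrist","w17",scale=1.5)
```

```text
{'time': 19.7833, 'joint_positions': [-0.2148, 0.3026, 0.4231, 1.5811, -0.1266, 1.2851, 0.2306], 'ee_pos': [0.5888, -0.1224, 0.2692], 'eef_rot': [0.7058, 0.7084, -0.0004, 0.0005], 'ft_force': [-0.5521, -5.084, 1.6638], 'width': -0.0001}
```

View pics/w17.png

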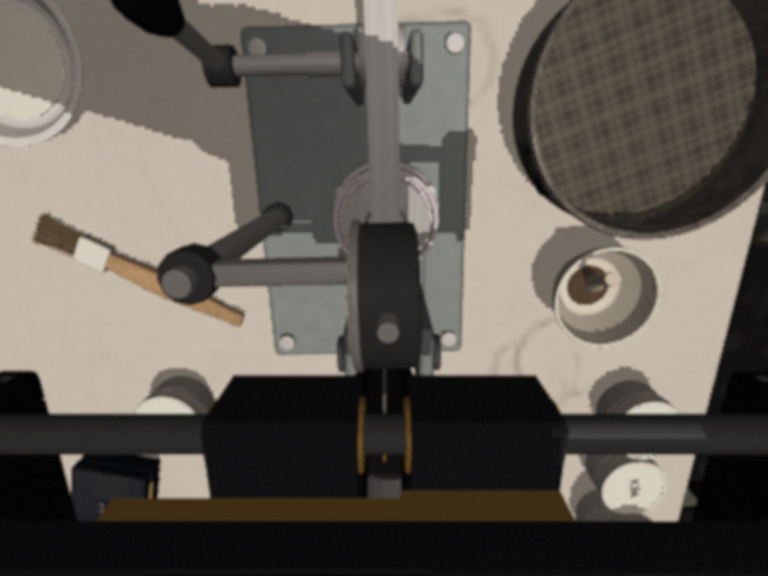

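Request:
arm_command(
  commands=[
    [0, [0.0015, 0, 0], [0, 0, 0]],
    [0, [0.0025, 0, 0], [0, 0, 0]],
    [0, [0.0025, 0, 0], [0, 0, 0]],
    [0, [0.0025, 0, 0], [0, 0, 0]],
    [0, [0.0025, 0, 0], [0, 0, 0]],
    [0, [0.0025, 0, 0], [0, 0, 0]],
    [0, [0.0025, 0, 0], [0, 0, 0]],
    [0, [0.0025, 0, 0], [0, 0, 0]],
    [0, [0.0025, 0, 0], [0, 0, 0]],
    [0, [0.0025, 0, 0], [0, 0, 0]],
  ],
)

```text
time: 20.67
ee_pos: [0.5888, -0.122, 0.2693]
eef_rot: [0.707, 0.708, -0.001, 0.002]
ft_force: [-0.2, -11.6, -1.1]
width: 0.0006
```

Run:
```python
from h import *
move((.5888,-.15,.27),.022);move((.5888,-.15,.34),.022);move((.5046,-.035,.34),.022)
```

```text
shift [-0.028  -0.     -0.0006] rot [ 0.0006  0.0039 -0.0204] dist 0.028
shift [-0.0283  0.     -0.0706] rot [ 0.0006  0.0039 -0.0204] dist 0.076
shift [ 0.0868 -0.084  -0.0711] rot [ 0.0006  0.0039 -0.0204] dist 0.14
```

Request:
arm_command(
  commands=[
    [0, [-0.015, 0, 0], [0, 0, 0]],
    [0, [-0.03, 0, 0], [0, 0, 0]],
    [0, [-0.03, 0, -0.03], [0, 0, 0]],
    [0, [-0.03, 0, -0.065], [0, 0, 0]],
    [0, [-0.025, -0.01, -0.08], [0, 0, -0.02]],
    [0, [0, -0.035, -0.08], [0, 0, -0.02]],
    [0, [0.025, -0.06, -0.08], [0, 0, -0.02]],
    [0, [0.055, -0.08, -0.08], [0, 0, -0.02]],
    [0, [0.075, -0.085, -0.075], [0, 0, -0.02]],
    [0, [0.085, -0.085, -0.07], [0, 0, -0.02]],
  ],
)

```text
time: 21.5
ee_pos: [0.5025, -0.0308, 0.3396]
eef_rot: [0.697, 0.717, 0.001, -0.0]
ft_force: [0.8, -0.6, 0.1]
width: 0.0005
```

Run:
```python
from h import *
st(); snap("scene","s18",crop=(250,130,410,260),scale=5);snap("wrist","w18",scale=1.5); move((.5046,-.035,.258),.022)
```

```text
{'time': 21.5, 'joint_positions': [-0.36, 0.0273, 0.341, 1.7195, -0.0118, 1.3947, 0.012], 'ee_pos': [0.5025, -0.0308, 0.3396], 'eef_rot': [0.6967, 0.7173, 0.0015, -0.0003], 'ft_force': [0.7782, -0.6102, 0.1082], 'width': 0.0005}
shift [-0.003   0.0011  0.0804] rot [-0.0005 -0.0011  0.0075] dist 0.08
```

View pics/s18.png

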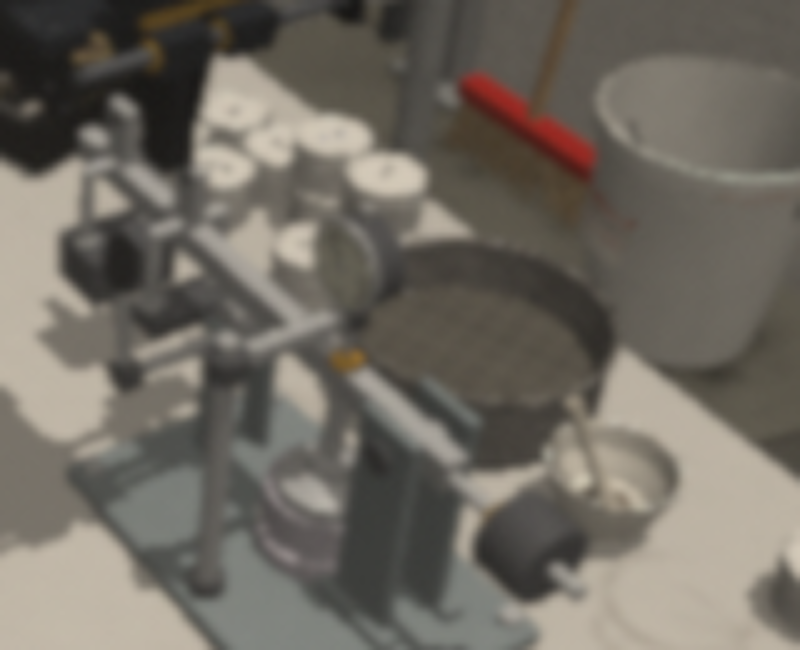

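View pics/w18.png

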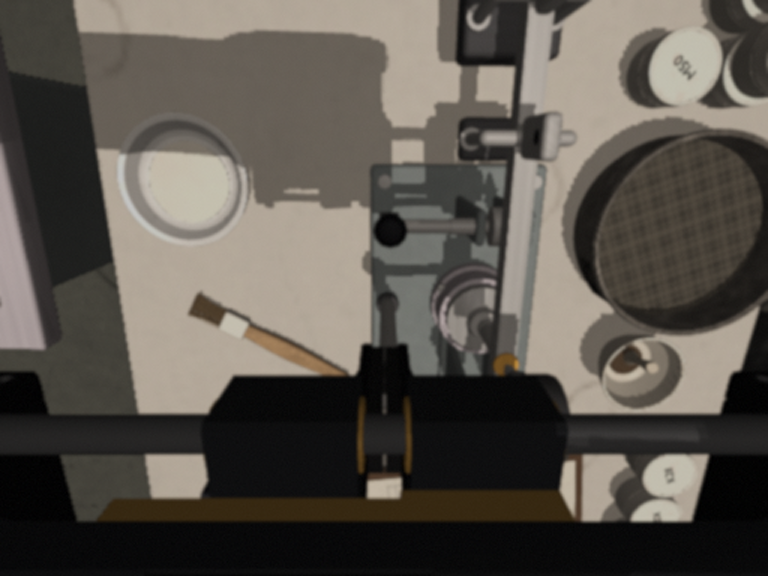

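Run:
```python
from h import *
np.set_printoptions(suppress=True,precision=4)
w=load("w18")
print([plane(w,390/1.5-.2,230/1.5-.2,z) for z in(.181,.19,.195)])
```

```text
[array([0.5049, 0.0114, 0.181 ]), array([0.5047, 0.013 , 0.19  ]), array([0.5046, 0.0138, 0.195 ])]
```

Request:
arm_command(
  commands=[
    [0, [-0.003, 0.001, 0.03], [0, 0, 0.005]],
    [0, [-0.003, 0.001, 0.06], [0, 0, 0.007]],
    [0, [-0.003, 0.001, 0.078], [0, 0, 0.007]],
    [0, [-0.003, 0.001, 0.084], [0, 0, 0.007]],
    [0, [-0.003, 0.001, 0.086], [0, 0, 0.007]],
    [0, [0.005, 0.001, 0.087], [0, 0, 0.007]],
    [0, [0.014, 0.001, 0.088], [0, 0, 0.007]],
    [0, [0.022, 0.001, 0.088], [0, 0, 0.007]],
    [0, [0.028, 0.001, 0.088], [0, 0, 0.007]],
    [0, [0.034, 0.001, 0.089], [0, 0, 0.007]],
  ],
)

```text
time: 22.43
ee_pos: [0.5042, 0.0, 0.251]
eef_rot: [0.7, 0.714, 0.0, 0.001]
ft_force: [-0.4, -5.6, 5.5]
width: 0.0007
```

Run:
```python
from h import *
st(); snap("wrist","w19",scale=1.5)
for y,z in((-7.6,251.6),(12.2,248.9),(32.6,239.7),(44.3,230.4),(53.9,219.1),(59.4,209.3),(62.3,202.5),(63.5,199)): move((.5046,y/1e3,z/1e3),.022)
```

```text
{'time': 22.4333, 'joint_positions': [-0.3888, 0.0866, 0.3154, 1.8484, -0.0275, 1.209, -0.0447], 'ee_pos': [0.5042, 0.0, 0.251], 'eef_rot': [0.7, 0.7142, 0.0003, 0.001], 'ft_force': [-0.3887, -5.5585, 5.5298], 'width': 0.0007}
shift [-0.0088  0.0003 -0.0008] rot [ 0.0018  0.0003 -0.0009] dist 0.009
shift [0.011  0.0007 0.0019] rot [ 0.0018  0.0003 -0.0009] dist 0.011
shift [0.0314 0.0011 0.0111] rot [ 0.0018  0.0003 -0.0009] dist 0.033
shift [0.0431 0.0014 0.0204] rot [ 0.0018  0.0003 -0.0009] dist 0.048
shift [0.0527 0.0015 0.0317] rot [ 0.0018  0.0003 -0.0009] dist 0.061
shift [0.0582 0.0016 0.0415] rot [ 0.0018  0.0003 -0.0009] dist 0.071
shift [0.0611 0.0017 0.0483] rot [ 0.0018  0.0003 -0.0009] dist 0.078
shift [0.0623 0.0017 0.0518] rot [ 0.0018  0.0003 -0.0009] dist 0.081
```

View pics/w19.png

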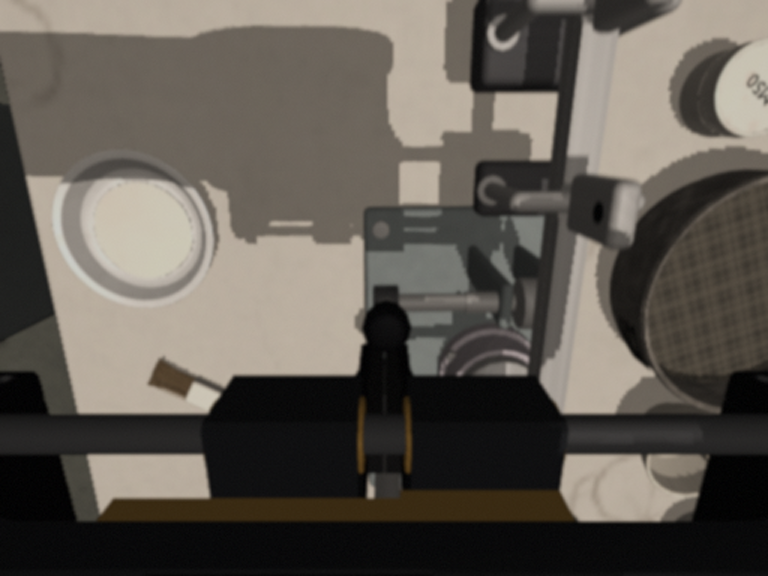

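Request:
arm_command(
  commands=[
    [0, [0.006, 0, 0.0005], [0, 0, 0]],
    [0, [0.011, 0.0005, 0.001], [0, 0, 0]],
    [0, [0.017, 0.0005, 0.003], [0, 0, 0]],
    [0, [0.0225, 0.001, 0.0055], [0, 0, 0]],
    [0, [0.0275, 0.001, 0.0085], [0, 0, 0]],
    [0, [0.0315, 0.001, 0.0115], [0, 0, 0]],
    [0, [0.036, 0.001, 0.0145], [0, 0, 0]],
    [0, [0.04, 0.001, 0.0175], [0, 0, 0]],
    [0, [0.043, 0.001, 0.0205], [0, 0, 0]],
    [0, [0.043, 0.001, 0.0205], [0, 0, 0]],
  ],
)

```text
time: 23.32
ee_pos: [0.5036, 0.044, 0.2287]
eef_rot: [0.7, 0.715, -0.0, -0.0]
ft_force: [-0.7, 0.5, 0.1]
width: 0.0007
```

Run:
```python
from h import *
st(); snap("wrist","w20",scale=1.5); snap("scene","s20",crop=(210,110,370,230),scale=5)
for y,z in((44.3,230.4),(53.9,219.1),(59.4,209.3),(62.3,202.5),(63.5,199)): move((.5046,y/1e3,z/1e3),.022)
```

```text
{'time': 23.3167, 'joint_positions': [-0.4355, 0.1122, 0.2768, 1.8696, -0.0339, 1.1646, -0.1258], 'ee_pos': [0.5036, 0.044, 0.2287], 'eef_rot': [0.6996, 0.7145, -0.0, -0.0003], 'ft_force': [-0.6965, 0.484, 0.0569], 'width': 0.0007}
shift [ 0.0011  0.0009 -0.0013] rot [-0.0003 -0.0001 -0.0015] dist 0.002
shift [0.0107 0.0011 0.01  ] rot [-0.0003 -0.0001 -0.0015] dist 0.015
shift [0.0162 0.0012 0.0198] rot [-0.0003 -0.0001 -0.0015] dist 0.026
shift [0.0191 0.0013 0.0266] rot [-0.0003 -0.0001 -0.0015] dist 0.033
shift [0.0203 0.0013 0.0301] rot [-0.0003 -0.0001 -0.0015] dist 0.036
```

View pics/w20.png

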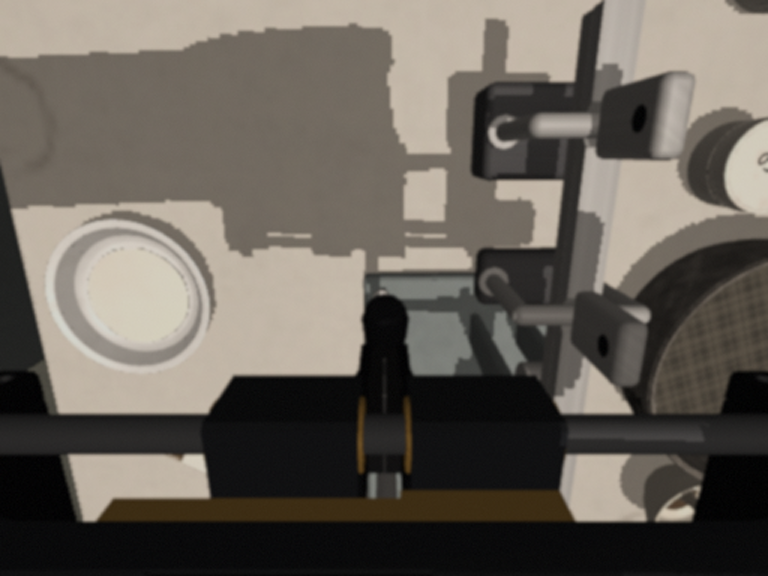

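View pics/s20.png

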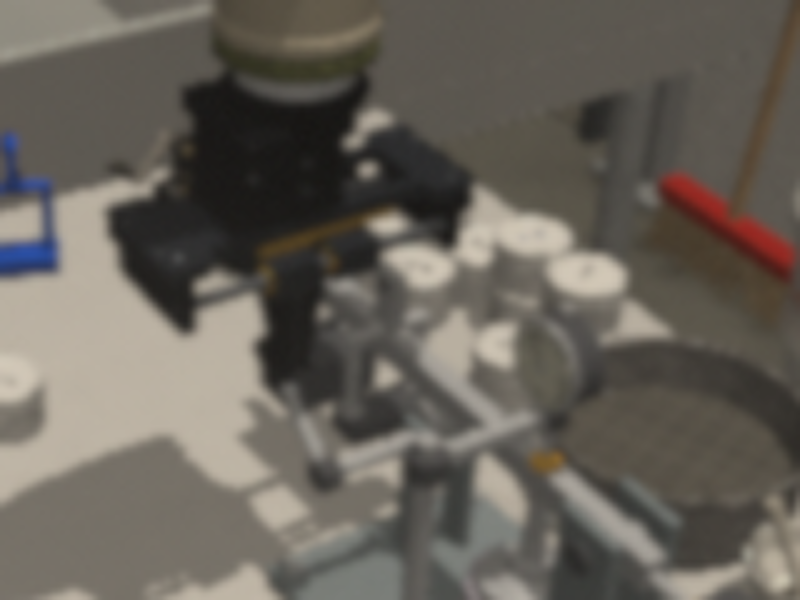

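Request:
arm_command(
  commands=[
    [0, [0.003, 0.001, 0.002], [0, 0, 0]],
    [0, [0.0065, 0.001, 0.0055], [0, 0, 0]],
    [0, [0.01, 0.001, 0.009], [0, 0, 0]],
    [0, [0.013, 0.001, 0.013], [0, 0, 0]],
    [0, [0.015, 0.001, 0.017], [0, 0, 0]],
    [0, [0.0165, 0.001, 0.02], [0, 0, 0]],
    [0, [0.018, 0.001, 0.0235], [0, 0, 0]],
    [0, [0.019, 0.001, 0.0255], [0, 0, 0]],
    [0, [0.019, 0.001, 0.0265], [0, 0, 0]],
    [0, [0.019, 0.001, 0.0265], [0, 0, 0]],
  ],
)

```text
time: 24.25
ee_pos: [0.5043, 0.0621, 0.2027]
eef_rot: [0.7, 0.714, -0.0, -0.0]
ft_force: [1.0, 0.4, 0.6]
width: 0.0005
```

Run:
```python
from h import *
st(); snap("wrist","w21",scale=1.5); snap("scene","s21",crop=(210,110,370,230),scale=5)
```

```text
{'time': 24.25, 'joint_positions': [-0.4534, 0.1448, 0.2618, 1.8924, -0.0419, 1.1098, -0.1553], 'ee_pos': [0.5043, 0.0621, 0.2027], 'eef_rot': [0.6999, 0.7142, -0.0001, -0.0002], 'ft_force': [0.9684, 0.4014, 0.6246], 'width': 0.0005}
```

View pics/w21.png

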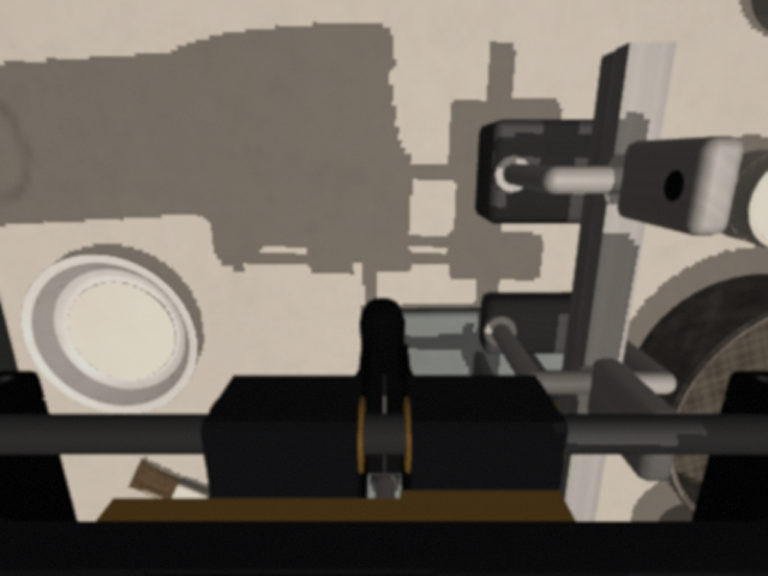

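View pics/s21.png

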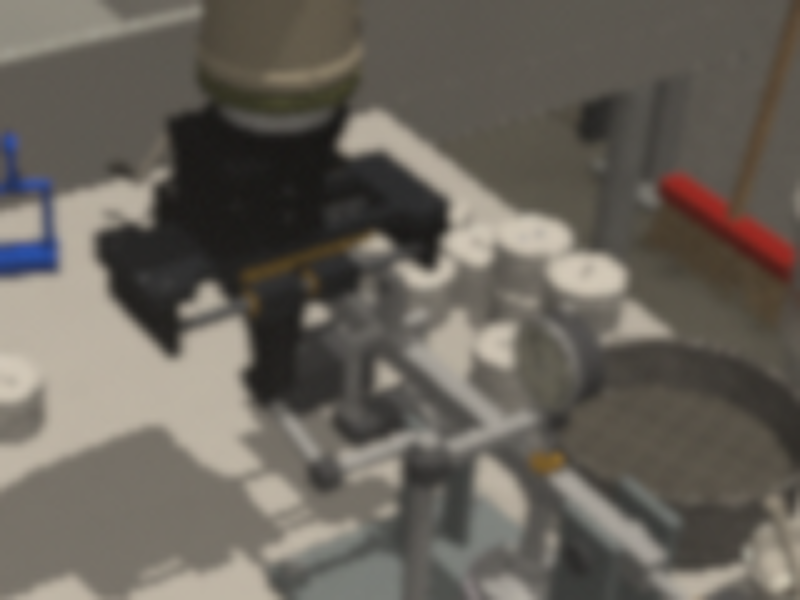

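Request:
arm_command(
  commands=[
    [0, [0.001, 0, 0.001], [0, 0, 0]],
    [0, [0.001, 0, 0.002], [0, 0, 0]],
    [0, [0.0015, 0, 0.003], [0, 0, 0]],
    [0, [0.0015, 0, 0.004], [0, 0, 0]],
    [0, [0.002, 0, 0.005], [0, 0, 0]],
    [0, [0.002, 0, 0.006], [0, 0, 0]],
    [0, [0.002, 0, 0.006], [0, 0, 0]],
    [0, [0.002, 0, 0.006], [0, 0, 0]],
    [0, [0.002, 0, 0.006], [0, 0, 0]],
    [0, [0.002, 0, 0.006], [0, 0, 0]],
  ],
)

```text
time: 25.18
ee_pos: [0.5049, 0.0628, 0.2004]
eef_rot: [0.7, 0.714, 0.001, 0.0]
ft_force: [-15.4, -7.1, 36.1]
width: 0.0001
```

Request:
arm_command(
  commands=[
    [0, [0, 0, -0.003], [0, 0, 0]],
    [0, [0, 0, -0.006], [0, 0, 0]],
    [0, [0, 0, -0.006], [0, 0, 0]],
    [0, [0, 0, -0.006], [0, 0, 0]],
    [0, [0, 0, -0.006], [0, 0, 0]],
    [0, [0, 0, -0.006], [0, 0, 0]],
    [0, [0, 0, -0.006], [0, 0, 0]],
    [0, [0, 0, -0.006], [0, 0, 0]],
    [0, [0, 0, -0.006], [0, 0, 0]],
    [0, [0, 0, -0.006], [0, 0, 0]],
  ],
)

```text
time: 26.02
ee_pos: [0.5043, 0.064, 0.2029]
eef_rot: [0.7, 0.714, -0.0, -0.0]
ft_force: [0.3, 0.1, 0.6]
width: 0.0002
```

Run:
```python
from h import *
st(); snap("wrist","w22",scale=1.5); snap("scene","s22"); crop("s22","cs22",235,150,345,235,7)
```

```text
{'time': 26.0167, 'joint_positions': [-0.4557, 0.1451, 0.2603, 1.8917, -0.0416, 1.11, -0.1594], 'ee_pos': [0.5043, 0.064, 0.2029], 'eef_rot': [0.7, 0.7142, -0.0, -0.0], 'ft_force': [0.3177, 0.0579, 0.6247], 'width': 0.0002}
```

View pics/cs22.png

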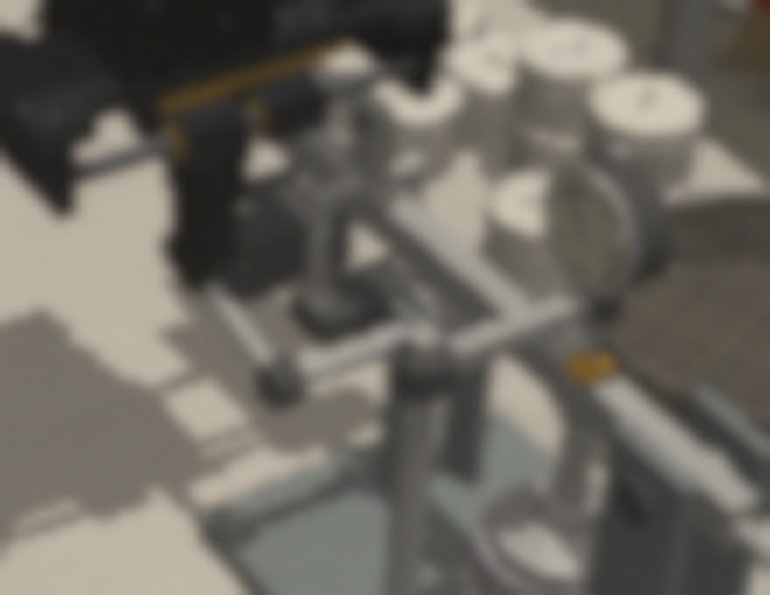

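View pics/w22.png

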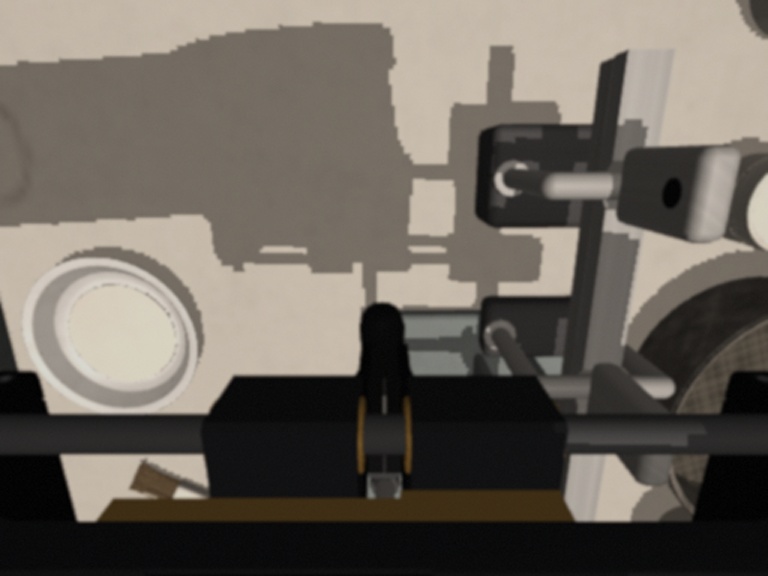

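Request:
arm_command(
  commands=[
    [0, [-0.002, 0, -0.01], [0, 0, 0]],
    [0, [-0.004, 0, -0.035], [0, 0, 0]],
    [0, [-0.006, 0, -0.07], [0, 0, 0]],
    [0, [-0.02, 0, -0.1], [0, 0, 0]],
    [0, [-0.045, -0.01, -0.12], [0, 0, 0]],
    [0, [-0.075, -0.02, -0.13], [0, 0, 0]],
    [0, [-0.105, -0.03, -0.13], [0, 0, 0]],
    [0, [-0.13, -0.04, -0.13], [0, 0, 0]],
    [0, [-0.14, -0.04, -0.13], [0, 0, 0]],
    [0, [-0.14, -0.04, -0.13], [0, 0, 0]],
  ],
)

```text
time: 26.95
ee_pos: [0.4665, -0.0796, 0.3337]
eef_rot: [0.702, 0.713, 0.0, 0.0]
ft_force: [0.7, 0.1, 0.9]
width: 0.0002
```

Run:
```python
from h import *
st(); snap("wrist","w23",scale=1.5); snap("scene","s23"); crop("s23","cs23",235,130,355,220,6.6); snap("top","t23"); crop("t23","ct23",195,110,325,210,6)
```

```text
{'time': 26.95, 'joint_positions': [-0.3282, -0.0472, 0.3909, 1.7993, 0.0181, 1.3853, 0.0746], 'ee_pos': [0.4665, -0.0796, 0.3337], 'eef_rot': [0.7016, 0.7126, 0.0003, 0.0002], 'ft_force': [0.6749, 0.0588, 0.9209], 'width': 0.0002}
```

View pics/cs23.png

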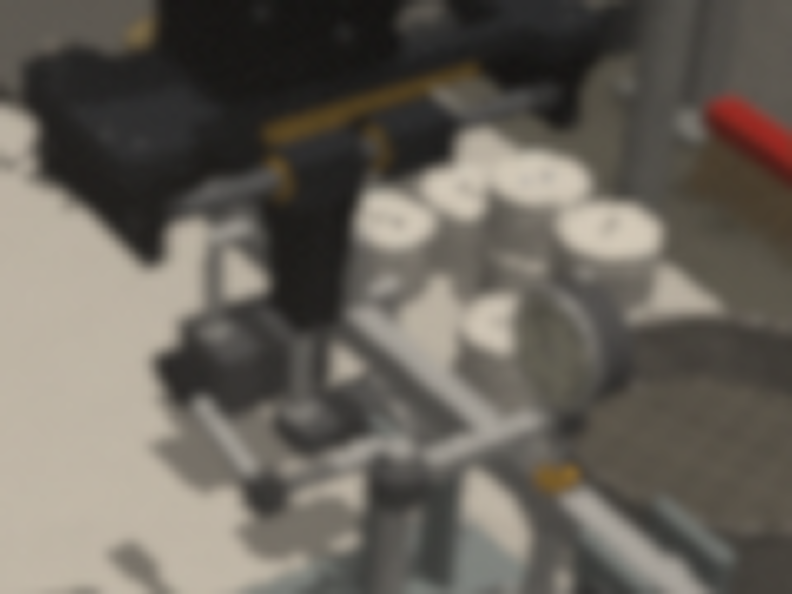

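View pics/ct23.png

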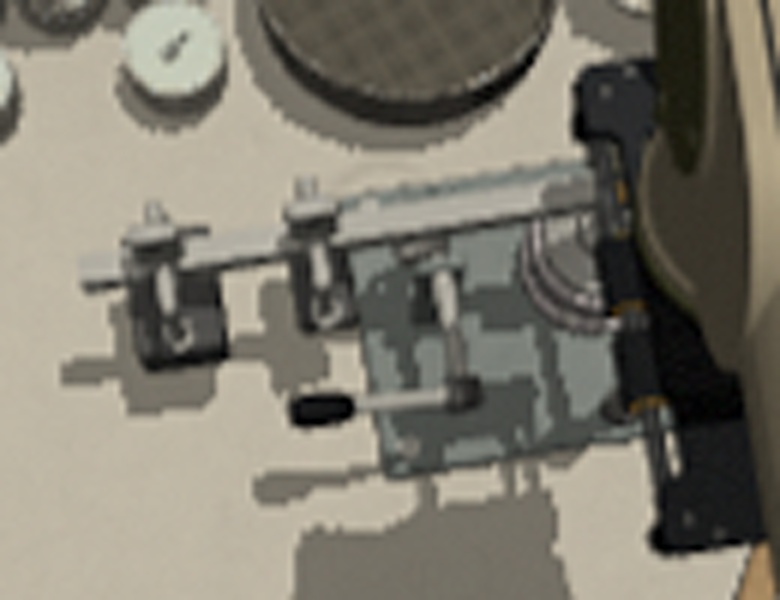

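View pics/w23.png

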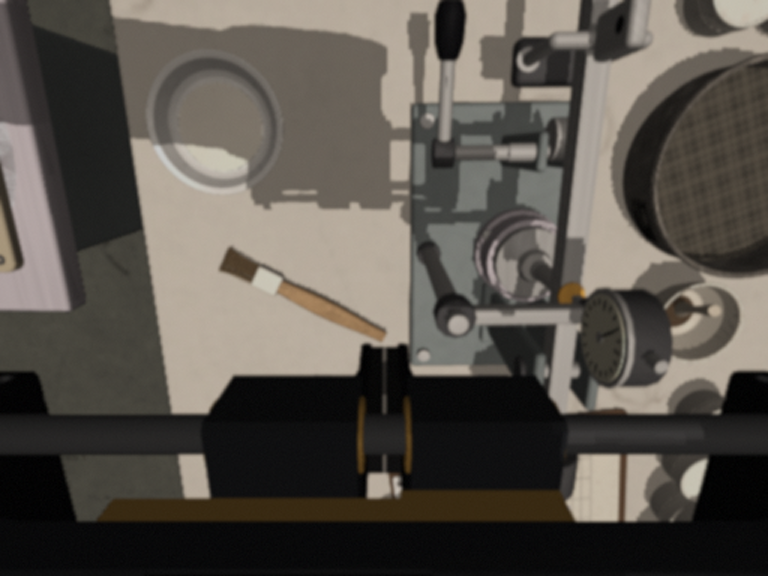

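Run:
```python
from h import *
np.set_printoptions(suppress=True,precision=4)
w=load("w23");t=load("t23");s=load("s23")
T=lambda u,v:(195+u/6-.42,110+v/6-.42); S=lambda u,v:(235+u/6.6-.42,130+v/6.6-.42)
print("knob top+wrist",tri([(t,*T(322,408)),(w,450/1.5-.2,29/1.5-.2)]))
print("knob t+s",tri([(t,*T(322,408)),(s,*S(180,372))]))
print("elbow",tri([(t,*T(463,393)),(w,444/1.5-.2,153/1.5-.2),(s,*S(267,491))]))
for c in(1.15,1.25,1.35): 
    y,z=.0017+.074*np.sin(c),.107+.074*np.cos(c); print(c,y,z,"top px",(np.array(proj(t,(.503,y,z)))+.42-[195,110])*6,"scene",(np.array(proj(s,(.503,y,z)))+.42-[235,130])*6.6,"w",(np.array(proj(w,(.503,y,z)))+.2)*1.5)
```

```text
knob top+wrist (array([0.5017, 0.0703, 0.1348]), [np.float64(0.0003973009444637484), np.float64(0.0003973009444636719)])
knob t+s (array([0.5022, 0.0702, 0.13  ]), [np.float64(0.0002460203512620655), np.float64(0.00024602035126206984)])
elbow (array([0.5057, 0.0011, 0.1096]), [np.float64(0.0009943938621495548), np.float64(0.0011629127131037302), np.float64(0.000332048607763485)])
1.15 0.06924453157927854 0.13722807062542763 top px [323.3512 403.1403] scene [183.2223 359.3453] w [452.1508  30.4841]
1.25 0.07192486183231336 0.13033385481724988 top px [318.0423 407.2815] scene [180.0616 368.6407] w [450.7115  28.1942]
1.35 0.07390352847917277 0.12320649484488506 top px [314.2473 411.2915] scene [177.7031 379.0599] w [449.2093  27.4367]
```

Run:
```python
from h import *
np.set_printoptions(suppress=True,precision=4)
w=load("w23");t=load("t23");s=load("s23")
def blob(c,box,th):
    u0,v0,u1,v1=box; g=c["pixels"][v0:v1,u0:u1].max(2); m=(g<th).astype(np.uint8)
    n,l,st_,ce=cv2.connectedComponentsWithStats(m)
    for i in range(1,n):
        if st_[i,4]>15: print(st_[i]+[u0,v0,0,0,0],ce[i]+[u0,v0])
for n,c,b in(("w",w,(280,0,320,50)),("t",t,(238,168,262,188)),("s",s,(250,175,275,200))):
    for th in(35,50): print(n,th);blob(c,b,th)
crop("w23","cw23",270,0,400,110,6)
crop("t23","ct23b",225,155,285,200,12)
```

```text
w 35
[291   0  18  39 619] [299.3538  18.5315]
w 50
[291   0  19  40 649] [299.4391  18.5901]
t 35
[244 176  10   5  43] [248.1163 177.8837]
t 50
[244 176  10   5  43] [248.1163 177.8837]
s 35
s 50
[260 184   7   6  27] [263.2593 186.1481]
```

View pics/cw23.png

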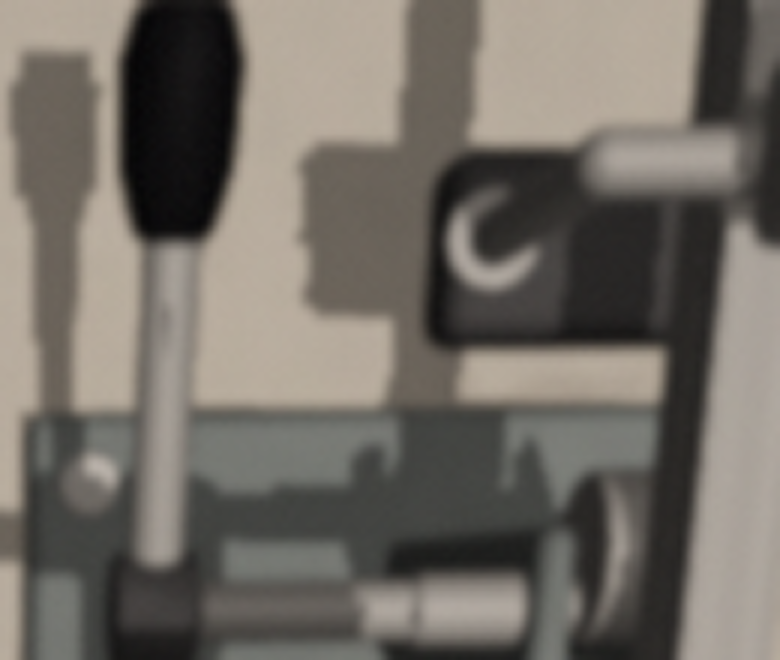

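View pics/ct23b.png

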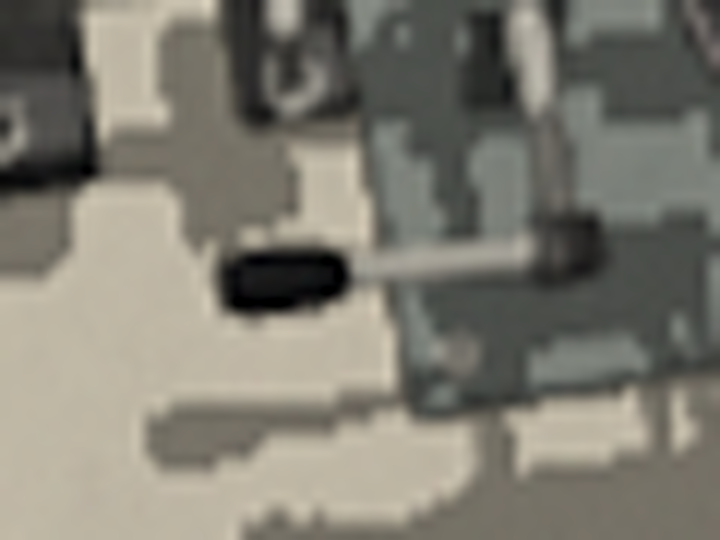

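Request:
arm_command(
  commands=[
    [0, [0.02, 0, 0], [0, 0, 0]],
    [0, [0.04, 0, 0], [0, 0, 0]],
    [0, [0.04, 0, 0], [0, 0, 0]],
    [0, [0.04, 0, 0], [0, 0, 0]],
    [0, [0.04, 0, 0], [0, 0, 0]],
    [0, [0.04, 0, 0], [0, 0, 0]],
    [0, [0.04, 0, 0], [0, 0, 0]],
    [0, [0.04, 0, 0], [0, 0, 0]],
    [0, [0.04, 0, 0], [0, 0, 0]],
    [0, [0.04, 0, 0], [0, 0, 0]],
  ],
)

```text
time: 27.93
ee_pos: [0.4664, -0.0371, 0.3329]
eef_rot: [0.7, 0.714, 0.0, -0.0]
ft_force: [-0.2, 0.8, -0.5]
width: 0.0006
```

Run:
```python
from h import *
st(); snap("wrist","w24",scale=1.5)
```

```text
{'time': 27.9333, 'joint_positions': [-0.3702, -0.0564, 0.3406, 1.8098, 0.0191, 1.3849, -0.0141], 'ee_pos': [0.4664, -0.0371, 0.3329], 'eef_rot': [0.7001, 0.714, 0.0, -0.0], 'ft_force': [-0.1599, 0.8328, -0.4815], 'width': 0.0006}
```

Request:
arm_command(
  commands=[
    [0, [0.03, 0, 0], [0, 0, 0]],
    [0, [0.06, 0, 0], [0, 0, 0]],
    [0, [0.09, 0, 0], [0, 0, 0]],
    [0, [0.1, 0, 0], [0, 0, 0]],
    [0, [0.1, 0, 0], [0, 0, 0]],
    [0, [0.1, 0, 0], [0, 0, 0]],
    [0, [0.1, 0, 0], [0, 0, 0]],
    [0, [0.1, 0, 0], [0, 0, 0]],
    [0, [0.1, 0, 0], [0, 0, 0]],
    [0, [0.1, 0, 0], [0, 0, 0]],
  ],
)

```text
time: 28.82
ee_pos: [0.4644, 0.0624, 0.333]
eef_rot: [0.7, 0.714, 0.0, 0.0]
ft_force: [-0.8, -0.1, -0.4]
width: 0.0003
```

Run:
```python
from h import *
st(); snap("wrist","w25",scale=1.5)
```

```text
{'time': 28.8167, 'joint_positions': [-0.4671, -0.0469, 0.2293, 1.8029, 0.0107, 1.3841, -0.2213], 'ee_pos': [0.4644, 0.0624, 0.333], 'eef_rot': [0.7004, 0.7137, 0.0001, 0.0], 'ft_force': [-0.7622, -0.1424, -0.3702], 'width': 0.0003}
```

View pics/w24.png

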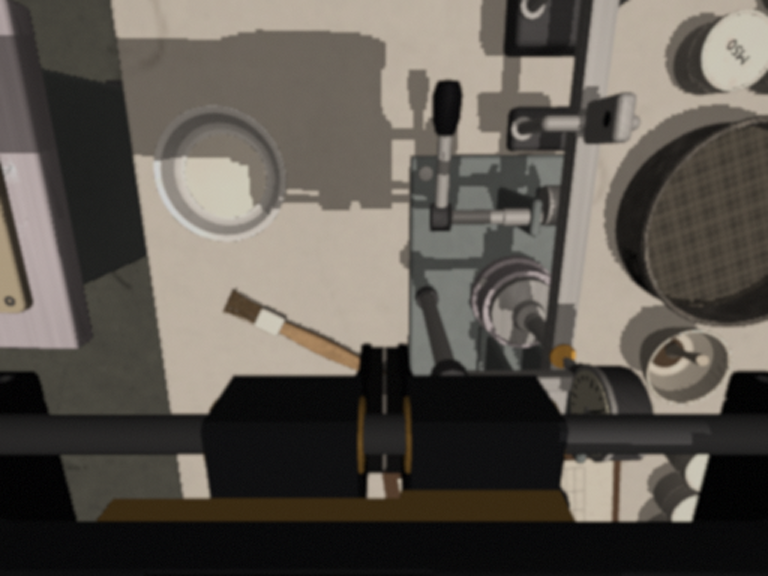

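View pics/w25.png

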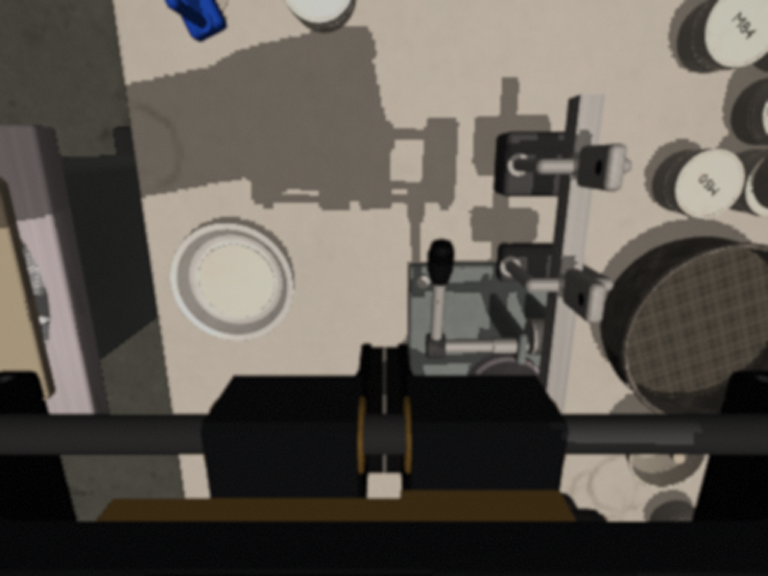

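Run:
```python
from h import *
np.set_printoptions(suppress=True,precision=4)
a=load("w24");b=load("w25");t=load("t23");s=load("s23")
def blob(c,box,th=45):
    u0,v0,u1,v1=box; m=(c["pixels"][v0:v1,u0:u1].max(2)<th).astype(np.uint8)
    n,l,q,ce=cv2.connectedComponentsWithStats(m); i=1+np.argmax(q[1:,4]); return ce[i]+[u0,v0],q[i]+[u0,v0,0,0,0]
ka,qa=blob(a,(280,45,318,95)); kb,qb=blob(b,(275,150,315,195)); print(ka,qa,kb,qb)
print("knob",tri([(a,*ka),(b,*kb)]), tri([(a,*ka),(b,*kb),(t,248.1,177.9)]))
ea=(440/1.5-.2,217/1.5-.2); eb=(436/1.5-.2,345/1.5-.2)
e,_=tri([(a,*ea),(b,*eb)]);print("elbow",e,_)
k,_=tri([(a,*ka),(b,*kb)]); print("c",np.arctan2(k[1]-e[1],k[2]-e[2]), np.arctan2(k[1]-.0017,k[2]-.107))
# knob at start
w=load("w18");t0=load("top0");s0=load("scene0")
kw,_=blob(w,(240,140,280,170)); print("start",kw,plane(w,*kw,.188))
print("end beam", [plane(b,588/1.5-.2,97/1.5-.2,z) for z in(.135,.141,.147)])
```

```text
[297.2708  71.4188] [289  54  18  36 554] [293.3414 174.6077] [285 160  18  30 413]
knob (array([0.503 , 0.0723, 0.1234]), [np.float64(7.460210915731502e-05), np.float64(7.46021091571345e-05)]) (array([0.5032, 0.0716, 0.1224]), [np.float64(0.0007422294496607132), np.float64(0.0003998452079491295), np.float64(0.0011246224708992949)])
elbow [0.5055 0.0014 0.1054] [np.float64(0.00031502075605161455), np.float64(0.00031502075605140475)]
c 1.3223872318102212 1.3428904912766626
start [259.6058 152.6402] [0.5046 0.013  0.188 ]
end beam [array([0.5838, 0.1781, 0.135 ]), array([0.5813, 0.1775, 0.141 ]), array([0.5788, 0.1769, 0.147 ])]
```

Run:
```python
from h import *
crop("w25","cw25",310,50,440,220,4)
snap("scene","s26"); crop("s26","cs26",200,120,390,270,4)
```

```text
(no output)
```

View pics/cw25.png

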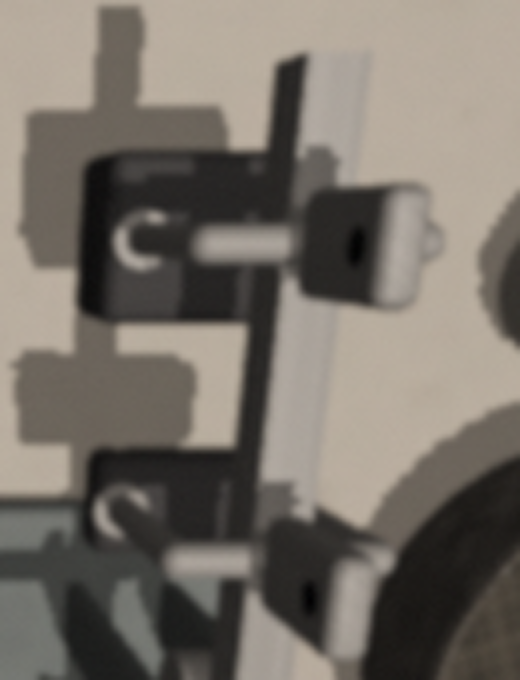

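View pics/cs26.png

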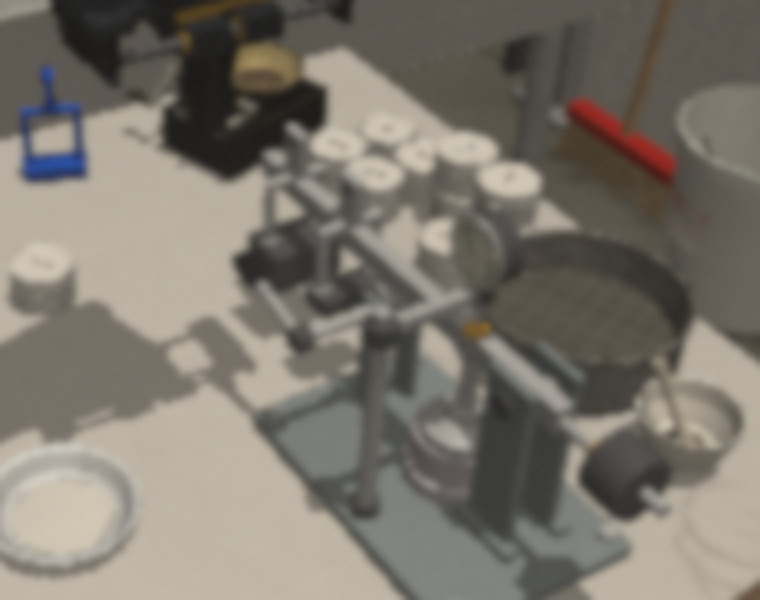

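Run:
```python
from h import *
st(); print(close_job())
```

```text
{'time': 28.9167, 'joint_positions': [-0.4673, -0.0467, 0.2289, 1.8029, 0.0107, 1.3841, -0.2213], 'ee_pos': [0.4644, 0.0627, 0.333], 'eef_rot': [0.7003, 0.7139, 0.0001, -0.0], 'ft_force': [-0.269, -0.013, 0.6988], 'width': 0.0007}
the job is handed in; nothing more can be done
None
```

I did the whole job in the order asked and handed it in at 28.9 s of the 72 s. The light weight went into the inner notch, the heavy one into the outer notch, the gauge was swung in, and last the cam lever was thrown to the left.

**Last checks that agreed**
- **Weights:** the pictures show both bars across the beam at their notches and both weights hanging upright.
- **Gauge:** the dial stands over the beam. At the stop, 12 N moved it only another 0.4 mm.
- **Beam:** the free end is about 10 mm lower, so it came down on the specimen. This height comes from a single view.
- **Tins and look-alikes:** I touched neither the tins nor the blue stirrups, and the pictures I looked at show none of them shifted. I did not measure them again.
- **Robot:** it was clear of everything at the end.

**Checks that disagreed or came close**
- **Cam angle:** a first estimate from poorer views gave about 1.25 rad. Two wrist views then gave 1.32–1.34 rad against the stop at 1.35.
- **Cam force:** the final press on the lever reached about 36 N at the wrist, close to the 40 N limit. I took this as the stop and backed off.
- **Cam start:** the lever measured about 0.13 rad before I moved it, not 0. I could not tell whether that was real or measurement error.

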